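Put the check weight on the letter scale with the tongs

TASK

The letter scale is due for its check. Pick up the tongs, grip the biggest of the three steel check weights with them, and set it down gently, upright, in the middle of the scale's pan; never touch that weight with the gripper itself. Then lay the tongs back on their cork mat and let go.

Things in the scene. Friction and masses are not known exactly. Their poses are not given: they have to be found in the camera images.
- tongs_grip (a point): 70 g sprung steel tongs lying on the mat, jaws forward. Midway between the black finger grips, 13 mm above the underside; x to the jaws, z up. Grips: 34 mm long, 26 tall, 61 over their outer faces at rest; take them from above, closing along y. About 54 mm (5 N) holds the tongs, jaws open; the jaws meet the weight at about 38 mm (9 N), then 10 to 40 N more grips it. The bow ends 93 mm behind.
- tongs_jaws (a point): Point midway between the tongs' two black shallow-V jaws, 105 mm in front of the finger grips, 9 mm above the underside (jaws 30 mm long, 18 tall). Axes as the grips. Jaw gap 64 mm at rest, about 52 with the grips held at 54 mm; 85 mm over the outside at rest. They spring open again as the grips are let out to 54 mm, and the tongs stay held; past 61 mm the tongs are let go.
- weight_centre (a point): Biggest of three knobbed steel weights, in any place of a left-right row (within 15 degrees), 65 mm apart on a board 12 mm thick, 75 deep, 200 wide. Cylinder 26 mm across, 20 tall, with a 12 mm knob: 34 mm in all, 55 g. Point on its axis, 17 mm above its underside; z up. The others are 17 and 13 mm across, and shorter.
- pan (a point): Centre of the top of the letter scale's round steel pan, 128 mm across, 50 mm above the table; z up, -x to the display at the front. The white housing, 34 mm tall, reaches 113 mm to the front, 73 to the back, 83 to each side. The scale is fixed; it stands left or right of the mat.
- mat: Flat cork mat under the tongs, 240 mm long (x), 110 wide (y), 4 thick, fixed. Origin at the centre of its underside; z up.
Not all that is in view belongs to the job. Of the things shaped like the part that bears tongs_grip, the bare steel one is meant. Leave any red look-alike of the part that bears weight_centre alone.

How it is judged:
By the outcome, as a careful person would: the job done as asked, in the order asked, and still so for the second after the job is handed in, with the robot touching nothing.
It also fails if it takes over 61 s, if anything falls off the work surface, if the arm or the gripper's body presses on something with over 40 N, if the wrist force passes 120 N, or if a joint passes its speed limit or range.

ROBOT

A 6-joint arm with a two-finger parallel gripper is mounted at the origin on the work surface. World frame = base frame: x ahead of the robot, y to its left, z up, the work surface at z = 0. Lengths are in mm, angles in rad, forces in N, time in s.
With the tool pointing down it reaches from about 275 to 825 mm from the base axis. Payload 4.9 kg.
Tool frame: the origin (TCP) lies at the very end of the fingers, on their centre line; the grasp point (between the pads) lies 19 mm behind it (ctrl.grip_point_offset is the z of the grasp point in the tool frame, in mm); z points along the fingers, y is the direction in which the jaws open and shut (so a half turn about z gives the same grasp; the last joint's range is limited). The gripper opens to 85 mm and grips with 20 to 120 N. Pads are 22 mm wide; open, the fingers measure 114 mm over their backs; the gripper's body (76 mm by 85 mm) begins 54 mm behind the grasp point. The pads swing forward as they close: fully open they stand 13 mm farther back than shut.
Start: joints at [1.043, 0.326, -0.193, 1.052, 0, 1.437], TCP at [211.031, 507.922, 231.281] pointing down, gripper open.
Joint ranges: [-2.65, 2.65], [-0.97, 1.79], [-1.3, 1.35], [-1.93, 2.1], [-1.47, 1.37], [-3.14, 3.14]. Speed limits (rad/s): [2.57, 2.57, 3.14, 3.14, 3.14, 3.14].

INTERFACE

Orientations are given as a rotation vector (axis times angle).
In Python, from rig import ctrl, effector, solve_ik, read_state, vision gives the robot as it stands. Calls block until the motion is done:
- ctrl.movep(position, orientation): joint-space move of the TCP to a pose.
- ctrl.servo_line(position, attitude=None, rate=150, max_force=None): straight line of the TCP; attitude=None keeps the orientation; rate is the mean speed in mm/s. With max_force (N) it stops when the force on the tool has changed by that much, and returns True; else False.
- ctrl.move_j(angles): joint-space move.
- effector.open_gripper() and effector.gripper_close(force=None): open the fingers fully, or close them until they stop; force is the grip in N (None keeps the last).
- ctrl.pause(seconds).
- solve_ik(position, orientation): joint angles nearest the present ones, or None.
- read_state(): the state.
- vision.snapshot(name): name is "scene" or "top" or "wrist"; returns the picture (420x560x3 uint8, red, green, blue); there is no depth.
- vision.camera_info(name): a dict with "fov_y" (degrees; the focal length in pixels is half the picture's height over the tangent of half this angle, whatever the lens; pixels are square), "cx", "cy" (the principal point, pixels), "rvec" (rotation vector, rad) and "tvec" (3), from world to camera coordinates, as OpenCV has them; the wrist camera has in their place "mount" (4x4, takes a point from camera to tool coordinates, whose origin is the TCP and whose axes are the flange's). Camera axes: x right, y down, z forward; pixel columns grow to the right and rows downward; lengths in mm; the calibration is good to about 2 mm. The wrist camera is an equidistant fisheye: a pixel r from the principal point sees the ray r / f radians off the axis. A picture is of the moment at which its call begins: read the wrist's pose just before it. camera_info takes no time and is no camera call.
A pose or a line that the arm cannot do raises ctrl.Unreachable and nothing moves.
- ctrl.sign_off(): hands the job in, once; it reports no verdict.
The state is a dict: "t": time; "joints": joint angles; "joint_velocities": joint speeds; "joint_torque": joint torques, N m; "position": TCP position; "tool_rot": TCP orientation; "contact_force": force on the tool from outside, world axes, zero at the start; "ft_torque": the same for the moment, N m; "width": opening from 0.0 (shut) to 1.0 (fully open).
Only numpy, scipy, OpenCV 4.12 (cv2) and the standard library are available. Lean on these libraries where they do the work, as an engineer would, in place of code of your own. Each camera call takes 0.05 s, during which the arm holds its last target.

## Working session

There is one attempt and no reset: what is moved stays moved. The work goes in short steps, each a Python script; the robot and the scene stay as the last script left them, time stands still between calls to the robot, and variables do not carry over. Pictures are saved under pics/ and viewed, and the job is handed in when it is done.

```bash
ls; mkdir -p pics; python3 - <<'E'
from rig import ctrl, effector, solve_ik, read_state, vision
import cv2
for n in ("scene","top","wrist"):
    s=read_state(); im=vision.snapshot(n); cv2.imwrite(f"pics/a_{n}.png",im[:,:,::-1]); print(n,vision.camera_info(n))
print(read_state(), ctrl.grip_point_offset)
E
```

```text
pics
scene {'fov_y': 50.90669780972033, 'cx': 278.13791819585737, 'cy': 203.20279470560945, 'rvec': array([ 0.89519671,  2.41978456, -1.20842103]), 'tvec': array([ 319.47777124, -121.57060586, 1196.01773869])}
top {'fov_y': 45.25580874628377, 'cx': 279.5668498369451, 'cy': 206.8366860897788, 'rvec': array([ 2.21138826, -2.17567537,  0.08376278]), 'tvec': array([  17.16821659,  445.09038419, 1193.75105953])}
wrist {'fov_y': 65.70646984690485, 'cx': 278.61126496019165, 'cy': 207.6245044690309, 'mount': array([[ 1.79708074e-03, -9.48099628e-01, -3.17968341e-01,
         8.18700893e+01],
       [ 9.99998377e-01,  1.74367875e-03,  4.52550266e-04,
         4.27713384e-01],
       [ 1.25371900e-04, -3.17968639e-01,  9.48101223e-01,
        -1.43402212e+02],
       [ 0.00000000e+00,  0.00000000e+00,  0.00000000e+00,
         1.00000000e+00]])}
{'t': 0.15, 'joints': array([ 1.04277784e+00,  3.26786452e-01, -1.93347207e-01,  1.05199862e+00,
        1.68910176e-05,  1.43662887e+00]), 'joint_velocities': array([ 0.00160409, -0.00037018,  0.00415304,  0.00045777,  0.00066151,
       -0.00044667]), 'joint_torque': array([ 1.58478310e-04, -4.43704283e+01,  2.62664491e+01,  1.04555991e-02,
       -1.19202450e-04,  5.62854979e-06]), 'position': array([210.80662533, 507.5225756 , 230.67738202]), 'tool_rot': array([-6.14580728e-01, -3.08043214e+00,  1.97562086e-03]), 'contact_force': array([-0.10818364,  0.15153418, -0.15860871]), 'ft_torque': array([ 0.01059146,  0.02606638, -0.02618765]), 'width': 1.000920129625689} -18.700000000000003
```

View pics/a_scene.png

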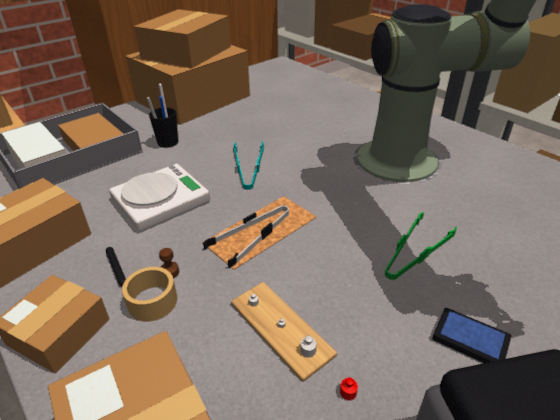

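View pics/a_top.png

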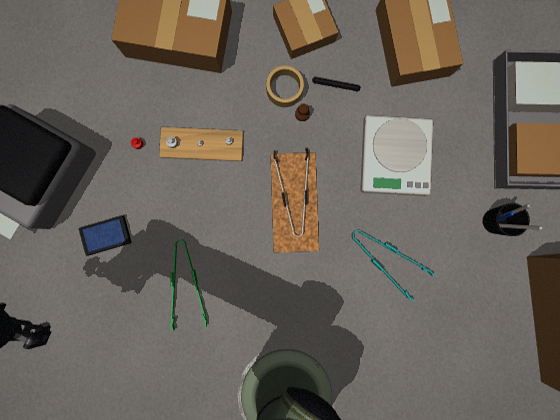

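View pics/a_wrist.png

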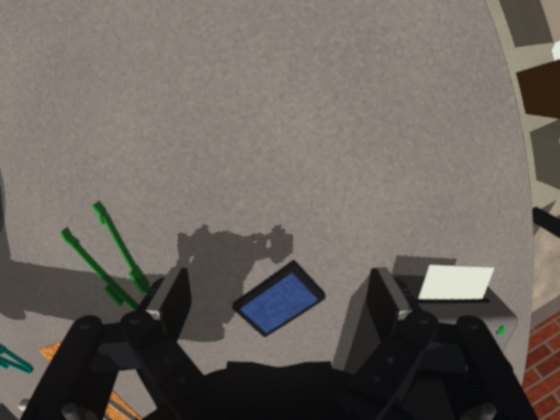

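The top picture shows the steel tongs on the cork mat at about (293,195) with jaws up (+x). The biggest weight is at (172,142) at the left end of the board, with the red look-alike at (137,143). The scale pan is at (400,145), to the right. Next I'll compute coarse positions.

```bash
cat > h.py <<'E'
import numpy as np, cv2
from scipy.spatial.transform import Rotation as R
from rig import ctrl, effector, solve_ik, read_state, vision
INFO={n:vision.camera_info(n) for n in("scene","top","wrist")}
def cam(name,pose=None):
    c=INFO[name]
    if name=="wrist":
        M=np.array(c["mount"]); Rt=R.from_rotvec(pose[1]).as_matrix()
        Rc=Rt@M[:3,:3]; o=Rt@M[:3,3]+np.array(pose[0]); return o,Rc
    Rw=R.from_rotvec(c["rvec"]).as_matrix(); return -Rw.T@c["tvec"],Rw.T
def ray(name,uv,pose=None):
    c=INFO[name]; f=210/np.tan(np.radians(c["fov_y"])/2)
    uv=np.atleast_2d(np.array(uv,float)); d=(uv-[c["cx"],c["cy"]])/f
    if name=="wrist":
        r=np.linalg.norm(d,axis=1,keepdims=True); r=np.maximum(r,1e-9)
        v=np.hstack([d/r*np.sin(r),np.cos(r)])
    else: v=np.hstack([d,np.ones((len(d),1))])
    o,Rc=cam(name,pose); return o,v@Rc.T
def onz(name,uv,z,pose=None):
    o,v=ray(name,uv,pose); return o+v*((z-o[2])/v[:,2:3])
def proj(name,P,pose=None):
    c=INFO[name]; f=210/np.tan(np.radians(c["fov_y"])/2)
    o,Rc=cam(name,pose); p=(np.atleast_2d(P)-o)@Rc
    if name=="wrist":
        r=np.linalg.norm(p[:,:2],axis=1,keepdims=True); th=np.arctan2(r,p[:,2:3])
        return p[:,:2]/np.maximum(r,1e-9)*th*f+[c["cx"],c["cy"]]
    return p[:,:2]/p[:,2:3]*f+[c["cx"],c["cy"]]
def snap(name,tag):
    s=read_state(); im=vision.snapshot(name)[:,:,::-1].copy(); cv2.imwrite(f"pics/{tag}.png",im)
    return im,(s["position"],s["tool_rot"])
def crop(im,x0,y0,x1,y1,k,fn):
    cv2.imwrite(fn,cv2.resize(im[y0:y1,x0:x1],None,fx=k,fy=k,interpolation=cv2.INTER_CUBIC))
def down(yaw):
    "tool z down; tool y axis (jaw dir) at world angle yaw from +y"
    c,s=np.cos(yaw),np.sin(yaw)
    y=np.array([-s,c,0]); z=np.array([0,0,-1.]); x=np.cross(y,z)
    return R.from_matrix(np.c_[x,y,z]).as_rotvec()
E
python3 - <<'E'
from h import *
im=cv2.imread("pics/a_top.png"); crop(im,120,110,440,260,2.5,"pics/a_topc.png")
print(onz("top",[(172,142),(200,143),(229,141)],30).round(1))
print("pan",onz("top",[(400,145)],50).round(1))
print("tongs bow",onz("top",[(298,235)],10).round(1),"jaws",onz("top",[(276,155),(307,152)],15).round(1))
print("mat",onz("top",[(271,152),(316,152),(319,251),(274,252)],4).round(1))
s=read_state(); print(R.from_rotvec(s["tool_rot"]).as_matrix().round(3))
E
```

```text
[[594.2 283.1  30. ]
 [593.  216.5  30. ]
 [599.  147.7  30. ]]
pan [[ 592.9 -256.2   50. ]]
tongs bow [[378.1 -20.9  10. ]] jaws [[569.9  35.   15. ]
 [578.5 -39.7  15. ]]
mat [[578.9  47.3   4. ]
 [580.9 -62.4   4. ]
 [340.5 -72.3   4. ]
 [336.4  36.    4. ]]
[[-0.923  0.384 -0.001]
 [ 0.384  0.923 -0.001]
 [ 0.    -0.001 -1.   ]]
```

View pics/a_topc.png

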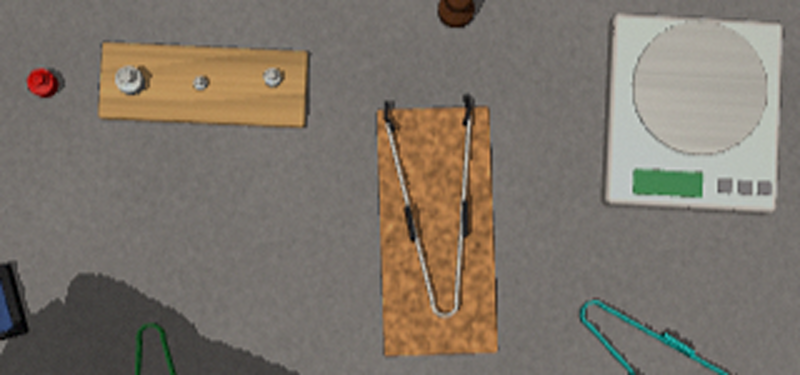

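```bash
python3 - <<'E'
from h import *
ctrl.movep([455,0,250],down(np.pi+np.radians(5)))
ctrl.pause(0.2)
im,p=snap("wrist","b_wrist"); print(p, read_state()["t"], read_state()["joints"].round(2))
np.save("b_pose.npy",np.array(p))
E
```

```text
(array([455.02056545,   0.59236028, 249.97960246]), array([-3.13843981e+00, -1.39172920e-01,  8.33312080e-05])) 2.4333 [-0.16  0.14 -0.39  1.04  0.    2.89]
```

View pics/b_wrist.png

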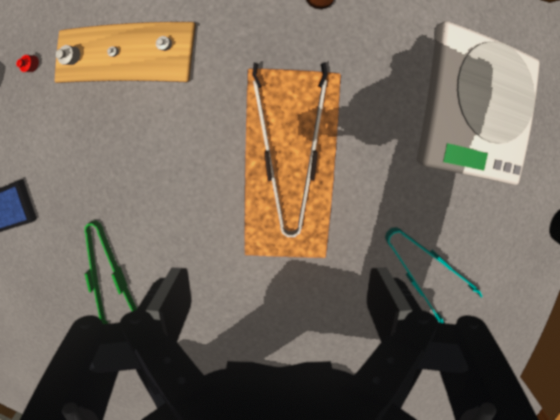

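The wrist view shows the whole tongs: grips at about (268,165) and (314,165), jaws at (257,73) and (324,73), bow end at (291,236). The biggest weight is at (67,54) and the pan at (497,92). Next I'll measure these.

```bash
python3 - <<'E'
from h import *
im=cv2.imread("pics/b_wrist.png"); p=np.load("b_pose.npy")
g=im.max(axis=2); m=((g<60)).astype(np.uint8)
m[:, :235]=0; m[:,345:]=0; m[250:]=0
n,l,st,c=cv2.connectedComponentsWithStats(m)
for i in range(1,n):
    if st[i,4]>15: print(i,st[i],c[i].round(1))
crop(im,235,50,345,250,4,"pics/b_c1.png")
crop(im,10,10,210,95,4,"pics/b_c2.png")
# weights & pan
print("mat corners",onz("wrist",[(248,70),(340,72),(327,257),(245,255)],4,p).round(1))
# scene/top comparisons
imt=cv2.imread("pics/a_top.png"); gt=imt.max(axis=2); mt=(gt<55).astype(np.uint8); mt[:,:265]=0; mt[:,330:]=0; mt[:145]=0; mt[255:]=0
n,l,st,c=cv2.connectedComponentsWithStats(mt)
for i in range(1,n):
    if st[i,4]>8: print("top",st[i],c[i].round(1),onz("top",c[i],22).round(1))
E
```

```text
1 [307   0  26   9  76] [319.    4.9]
2 [320  63   8  23  85] [323.5  72.2]
3 [254  64   6  23  52] [255.8  72.4]
4 [311 151   6  28  73] [313.6 163.9]
5 [266 152   5  26  42] [267.8 163.7]
mat corners [[572.7  47.5   4. ]
 [581.5 -60.6   4. ]
 [342.5 -75.1   4. ]
 [335.8  35.3   4. ]]
top [305 148   4  12  23] [306.5 153.3] [[574.2 -38.1  22. ]]
top [274 151   4  12  19] [275.1 156.4] [[565.4  37.1  22. ]]
top [305 190   3  15  29] [305.6 197.2] [[468.3 -37.2  22. ]]
top [282 193   4  13  28] [283.5 198.8] [[463.7  15.3  22. ]]
```

View pics/b_c1.png

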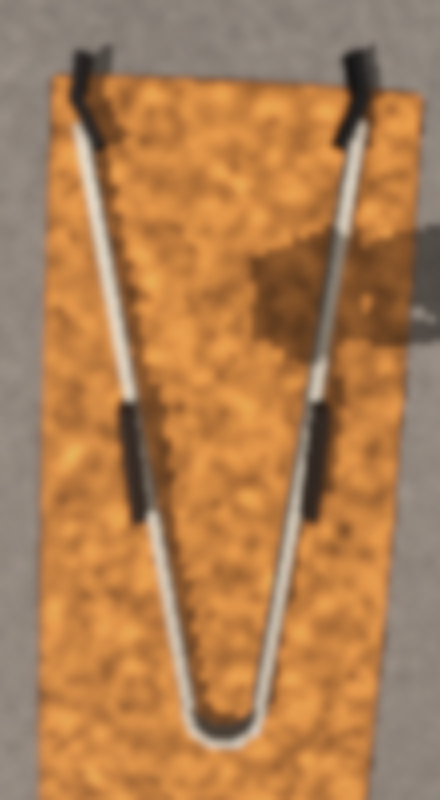

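View pics/b_c2.png

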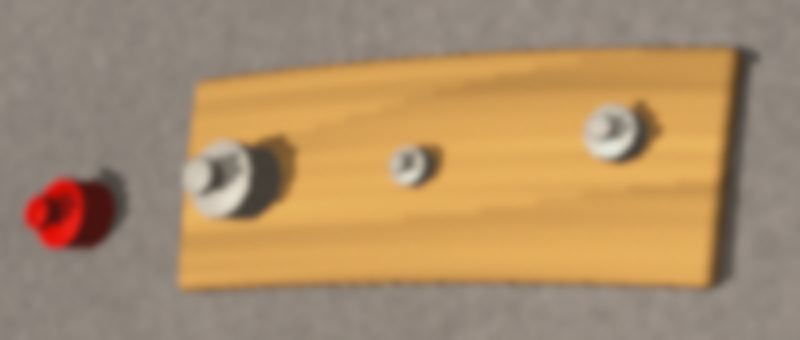

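```bash
python3 - <<'E'
from h import *
p=np.load("b_pose.npy")
G=onz("wrist",[(268.3,165.5),(313.8,165.5)],29,p); J=onz("wrist",[(256.8,75),(324.2,75)],22,p); B=onz("wrist",[(290.8,236.3)],15,p)
print("G",G.round(1),np.linalg.norm(G[0]-G[1]),"\nJ",J.round(1),np.linalg.norm(J[0]-J[1]),"\nB",B.round(1))
g=G.mean(0);j=J.mean(0); print(g,j,np.linalg.norm((j-g)[:2]),np.degrees(np.arctan2(*(j-g)[1::-1])),np.degrees(np.arctan2(*(j-B[0])[1::-1])),np.degrees(np.arctan2(*(g-B[0])[1::-1])))
print("top: grip mid",(np.array([468.3,-37.2])+[463.7,15.3])/2,"jaw",(np.array([574.2,-38.1])+[565.4,37.1])/2)
# weight: cylinder top circle z=32; crop coords ->
im=cv2.imread("pics/b_wrist.png")
w=np.array([(222,180)])/4+[10,10]; k=np.array([(196,178)])/4+[10,10]
print("wbody mid z22",onz("wrist",w,24,p).round(1),"knob",onz("wrist",k,46,p).round(1))
# top
imt=cv2.imread("pics/a_top.png"); crop(imt,155,120,250,165,8,"pics/a_topw.png"); crop(imt,355,105,440,200,7,"pics/a_tops.png")
ims=cv2.imread("pics/a_scene.png"); crop(ims,230,280,340,375,6,"pics/a_scw.png")
E
```

```text
G [[464.3  13.4  29. ]
 [469.2 -38.3  29. ]] 51.96068963149714 
J [[565.9  35.3  22. ]
 [573.5 -39.8  22. ]] 75.48572899588997 
B [[373.5 -22.1  15. ]]
[466.74294297 -12.41918783  29.        ] [569.7056948   -2.23939278  22.        ] 103.46475966871179 5.646409926757864 5.781198131203825 5.930016763304838
top: grip mid [466.   -10.95] jaw [ 5.698e+02 -5.000e-01]
wbody mid z22 [[594.9 288.9  24. ]] knob [[593.1 283.1  46. ]]
```

View pics/a_topw.png

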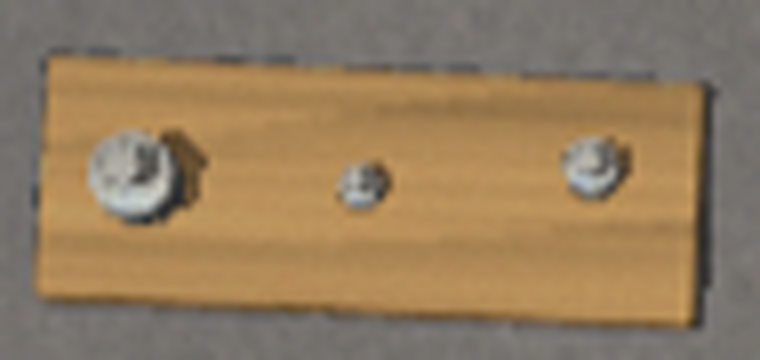

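View pics/a_tops.png

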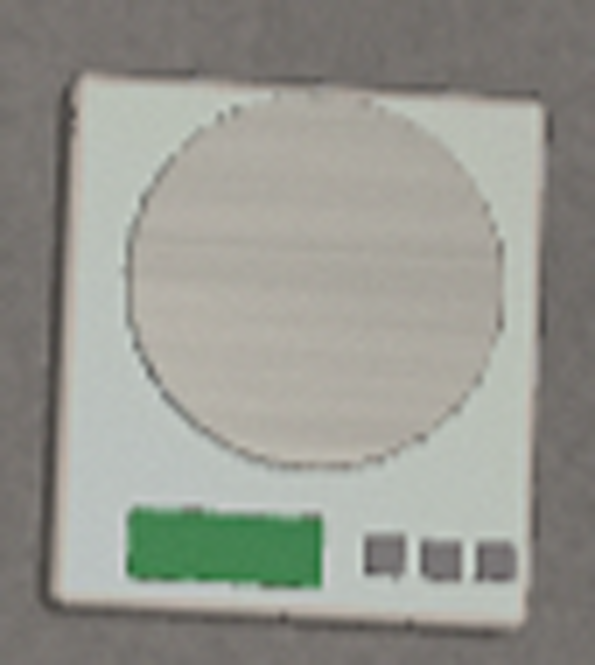

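View pics/a_scw.png

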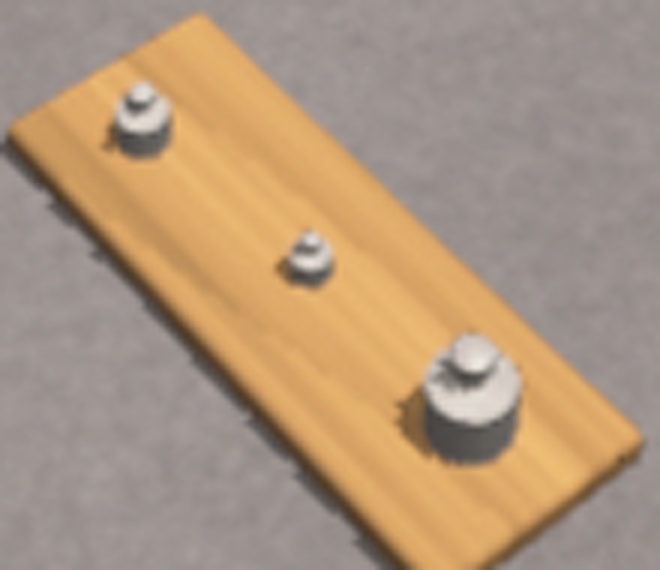

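```bash
python3 - <<'E'
from h import *
p=np.load("b_pose.npy")
def un(c,k,o): return (np.array(c,float)+.5)/k-.5+np.array(o)
wt=un((131,174),8,(155,120)); ws=un((472,386),6,(230,280)); ww=un((218,180),4,(10,10))
A=onz("top",wt,31)[0]; S=onz("scene",ws,32)[0]; 
print("w top",A.round(1),"scene",S.round(1))
# triangulate top+scene (same point: cyl top)
def tri(rs):
    M=np.zeros((3,3));b=np.zeros(3)
    for o,d in rs:
        d=d[0]/np.linalg.norm(d[0]);Q=np.eye(3)-np.outer(d,d);M+=Q;b+=Q@o
    return np.linalg.solve(M,b)
print(tri([ray("top",wt),ray("scene",ws)]).round(1))
# project to wrist
P=np.array([[*A[:2],z] for z in(12,32,46)]); print("wrist pred (base,top,knobtop) in crop",(4*(proj("wrist",P,p)-[10,10])+1.5).round(0))
print((6*(proj("scene",P)-[230,280])+2.5).round(0))
pt=un((314,280),7,(355,105)); print("pan",onz("top",pt,50).round(1), (2*64)/( (503-127)/7), )
# wrist pan ellipse
im=cv2.imread("pics/b_wrist.png"); crop(im,410,10,550,195,4,"pics/b_c3.png")
ims=cv2.imread("pics/a_scene.png"); crop(ims,100,155,220,230,6,"pics/a_scp.png")
e=[(64*np.cos(t),64*np.sin(t),0) for t in np.linspace(0,6.28,60)]
pc=onz("top",pt,50)[0]
for nm,i,q in(("wrist",im,p),("scene",ims,None),("top",cv2.imread("pics/a_top.png"),None)):
    uv=proj(nm,pc+np.array(e),q); big=cv2.resize(i,None,fx=2,fy=2)
    for u in uv: cv2.circle(big,tuple(int(x) for x in (2*u+.5)),0,(0,0,255),-1)
    x,y=(2*uv.mean(0)).astype(int); cv2.imwrite(f"pics/ov_{nm}.png",cv2.resize(big[max(0,y-100):y+100,max(0,x-100):x+100],None,fx=2,fy=2))
E
python3 -c "
import cv2,numpy as np
a=[cv2.resize(cv2.imread(f'pics/ov_{n}.png'),(266,266)) for n in('wrist','scene','top')]
cv2.imwrite('pics/ov.png',np.hstack(a))"
```

```text
w top [595.6 285.5  31. ] scene [597.4 287.3  32. ]
[595.9 285.9  29.1]
wrist pred (base,top,knobtop) in crop [[252. 182.]
 [218. 176.]
 [192. 173.]]
[[471. 423.]
 [472. 378.]
 [474. 345.]]
pan [[ 593.9 -254.9   50. ]] 2.382978723404255
```

View pics/ov.png

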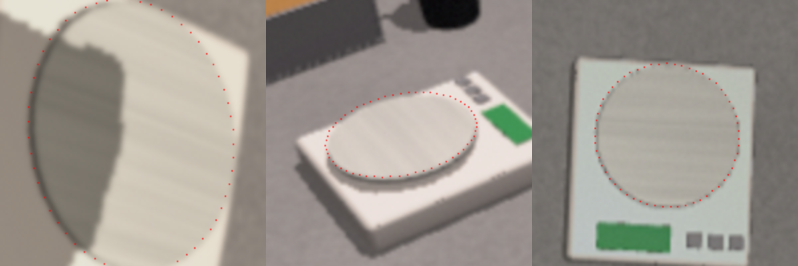

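```bash
python3 - <<'E'
from h import *
yaw=np.radians(5.75)
g=np.array([467.2,-11.8])
ctrl.movep([*g,80],down(np.pi+yaw))
print(ctrl.servo_line([*g,5],rate=80,max_force=15)); ctrl.pause(0.2)
s=read_state(); print(s["t"],s["position"],s["width"],s["contact_force"])
im,p=snap("wrist","c_wrist")
try:
    effector.gripper_close(force=5)
except Exception as e: print("EX",repr(e))
s=read_state(); print(s["t"],s["position"],s["width"],s["contact_force"])
im,p=snap("wrist","c_wrist2")
E
```

```text
False
4.4417 [467.62305862 -11.87281565   5.44427647] 1.003352073135591 [ 0.42179113 -0.05321725  0.54864297]
5.1667 [469.36051451 -12.19894886   7.00619374] 0.3552189495816286 [-1.16910627 -0.83043312 18.37342522]
```

View pics/c_wrist.png

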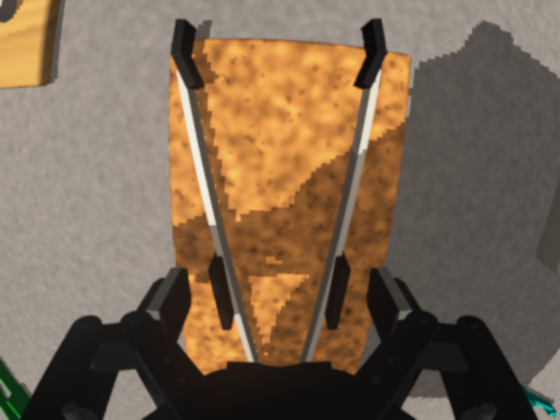

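View pics/c_wrist2.png

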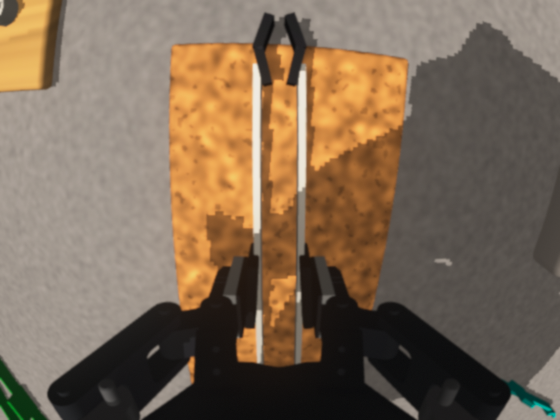

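The first grip closed the grips to about 30 mm, with jaws nearly shut at (265,50) and (295,50). The inward swing of the pads pressed the tongs onto the mat with 18 N. I'll lift a little and see how the width responds to the force.

```bash
python3 - <<'E'
from h import *
def show(l):
    s=read_state(); print(l,round(s["t"],2),s["position"].round(1),round(s["width"]*85,1),s["contact_force"].round(1))
show("0")
ctrl.pause(0.3); show("1")
s=read_state(); P=s["position"].copy(); P[2]=22
ctrl.servo_line(P,rate=80); show("lift")
for f in (5,20,None):
    effector.gripper_close(force=f) if f else effector.gripper_close(); show(f)
snap("wrist","d_wrist")
E
```

```text
0 5.22 [469.4 -12.2   7. ] 30.4 [-2.1  1.1 18.6]
1 5.52 [469.4 -12.2   7. ] 30.4 [-1.4  0.7 18.4]
lift 5.88 [469.7 -12.2  22.1] 28.9 [-1.2 -0.  -0.8]
5 6.1 [468.8 -12.1  21.4] 28.4 [-0.5 -1.4 -1. ]
20 6.32 [469.2 -12.1  21.7] 28.0 [ 0.1 -0.3 -0.8]
None 6.53 [469.4 -12.2  22. ] 28.5 [0.1 0.2 0.1]
```

View pics/d_wrist.png

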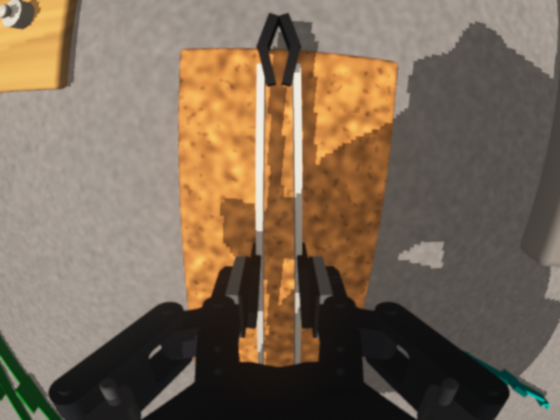

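```bash
python3 - <<'E'
from h import *
def show(l):
    s=read_state(); print(l,round(s["t"],2),s["position"].round(1),round(s["width"]*85,1),s["contact_force"].round(1))
show("0")
try: print(effector.gripper_close(force=20,width=0.64))
except Exception as e: print(repr(e))
show("1")
E
```

```text
0 6.58 [469.4 -12.2  22. ] 28.6 [-0.1 -0.3 -0.1]
TypeError("got an unexpected keyword argument 'width'")
1 6.58 [469.4 -12.2  22. ] 28.6 [-0.1 -0.3 -0.1]
```

The interface only allows closing by force (20 N minimum), and 20 N at the grips shuts the empty jaws. The spring moment is about 5 N × the distance from grips to bow hinge. So 20 N applied about 25 mm ahead of the hinge should leave the jaws around 45 mm open, and up to 120 N there should close them firmly. I'll lay the tongs back, fully on the mat, and inspect the bow.

```bash
cat >> h.py <<'E'
def show(l):
    s=read_state(); print(l,round(s["t"],2),s["position"].round(1),"w",round(s["width"]*85,1),s["contact_force"].round(1),flush=True)
E
python3 - <<'E'
from h import *
yaw=np.radians(4.5)
ctrl.servo_line([449,-13,22],attitude=down(np.pi+yaw),rate=80); show("m")
print(ctrl.servo_line([449,-13,7],rate=50,max_force=4)); show("d")
effector.open_gripper(); show("o")
ctrl.servo_line([449,-13,100],rate=200); ctrl.pause(0.15); show("u")
im,p=snap("wrist","e_wrist"); np.save("e_pose.npy",np.array(p))
ims=vision.snapshot("scene")[:,:,::-1]; crop(ims,190,190,330,275,5,"pics/e_sc.png")
E
```

```text
m 6.99 [448.9 -13.   22.1] w 28.5 [ 0.2 -0.1 -1.1]
True
d 7.33 [449.8 -13.1   7. ] w 28.5 [-0.3 -0.9  2.5]
o 7.92 [449.2 -13.    7.3] w 84.5 [ 0.5 -0.2  0.4]
u 8.69 [447.8 -12.8  98.6] w 85.1 [ 0.3 -0.3  0.1]
```

View pics/e_wrist.png

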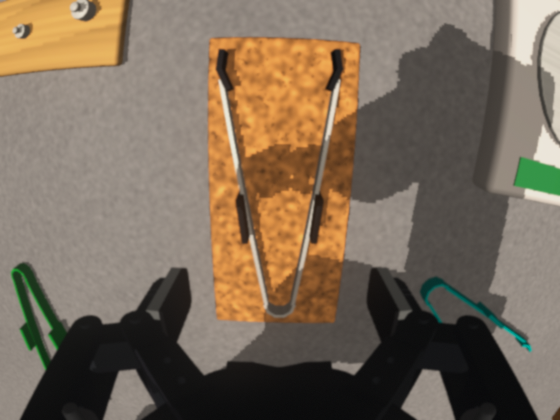

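View pics/e_sc.png

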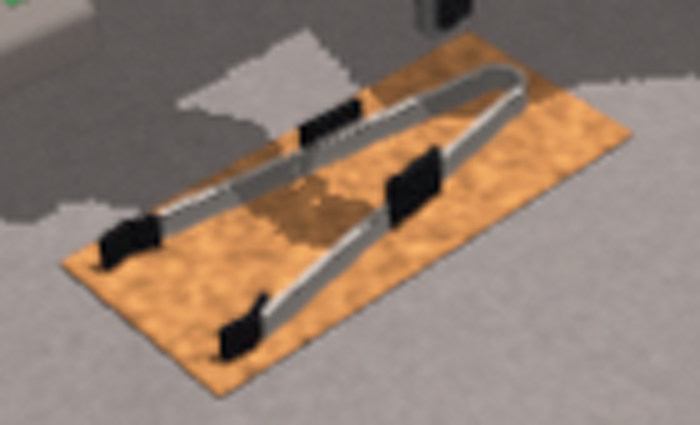

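The tongs now lie fully on the mat, with the bow end at (280,316), grips at (242,218) and (317,218), and jaws at (223,68) and (337,68). Next I'll measure them and try a grasp just ahead of the bow.

```bash
python3 - <<'E'
from h import *
p=np.load("e_pose.npy"); im=cv2.imread("pics/e_wrist.png"); crop(im,200,30,360,330,2.5,"pics/e_c.png")
un=lambda c:(np.array(c,float)+.5)/1
G=onz("wrist",[(242.3,218),(317,218)],29,p); J=onz("wrist",[(223.5,68),(337,68)],22,p); B=onz("wrist",[(280,316)],16,p); W=onz("wrist",[(266,306),(295,306)],16,p)
print(G.round(1),J.round(1),B.round(1),W.round(1))
g=G.mean(0);j=J.mean(0);b=B[0]
d=(j-b)[:2]; print("yaw",np.degrees(np.arctan2(d[1],d[0])),np.linalg.norm(d),np.linalg.norm((g-b)[:2]))
print(np.degrees(np.arctan2(*(j-g)[1::-1])))
E
```

```text
[[448.3  13.1  29. ]
 [452.5 -39.1  29. ]] [[550.4  32.6  22. ]
 [556.5 -42.7  22. ]] [[355.5 -21.1  16. ]] [[365.3  -8.4  16. ]
 [367.3 -32.8  16. ]]
yaw 4.624959640117044 198.59012821080793 95.2286477167457
4.393500180407126
```

View pics/e_c.png

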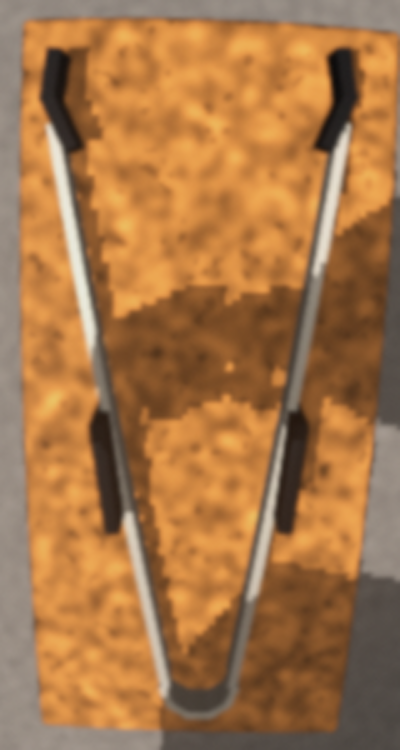

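```bash
python3 - <<'E'
from h import *
yaw=np.radians(4.6); c=np.array([381.1,-18.6])
ctrl.movep([*c,60],down(np.pi+yaw))
print(ctrl.servo_line([*c,5.5],rate=80,max_force=10)); show("d")
effector.gripper_close(force=20); show("c20")
P=[*c,30]; ctrl.servo_line(P,rate=60); show("up"); ctrl.pause(.3); show("up")
im,p=snap("wrist","f1"); im2,_=snap("scene","f1s")
effector.gripper_close(force=120); show("c120")
im,p=snap("wrist","f2")
effector.gripper_close(force=20); show("c20"); ctrl.pause(.3); show("..")
im,p=snap("wrist","f3")
a=[cv2.imread(f"pics/f{i}.png")[:330,150:410] for i in(1,2,3)]; cv2.imwrite("pics/f123.png",np.hstack(a))
crop(im2,170,160,350,280,4,"pics/f1sc.png")
E
```

```text
False
d 10.04 [381.6 -18.7   5.7] w 84.6 [ 0.1 -0.7 -0.5]
c20 10.63 [381.6 -18.7   6. ] w 28.9 [-1.3 -0.1  6.5]
up 11.19 [381.2 -18.6  30.1] w 28.1 [ 0.4  0.9 -1. ]
up 11.49 [380.8 -18.6  29.7] w 28.1 [ 0.3  0.4 -0.4]
c120 11.81 [381.1 -18.6  30. ] w 19.5 [-0.9  0.  -0.5]
c20 12.07 [381.1 -18.6  30. ] w 19.4 [-0.1 -0.  -0.2]
.. 12.38 [381.1 -18.6  30. ] w 19.4 [-0.1  0.3 -0.4]
```

View pics/f123.png

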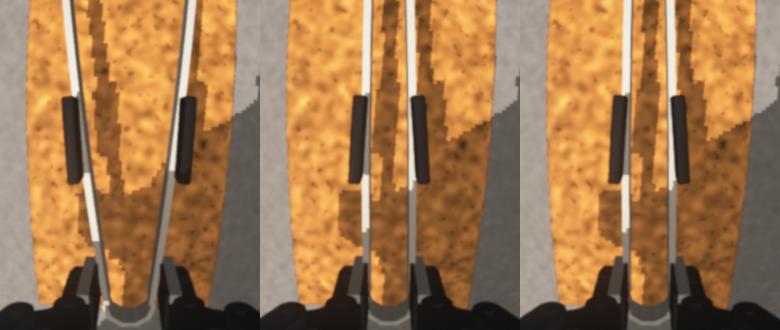

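View pics/f1sc.png

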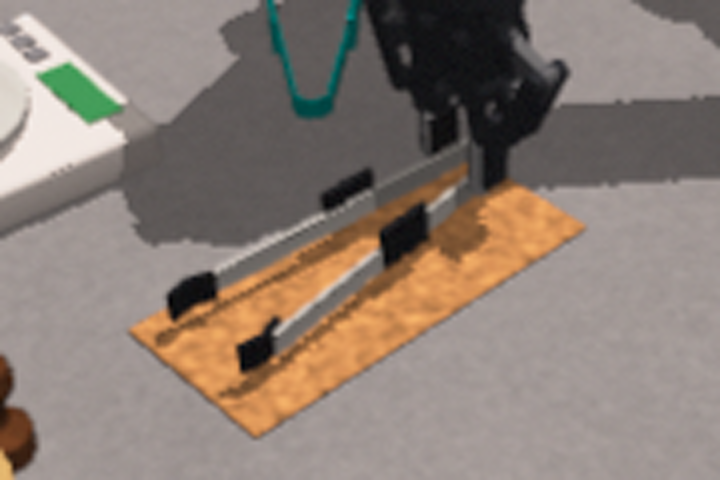

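The grasp near the bow works. At 20 N the tongs are held with the jaws open (f1), and at 120 N they shut (f2). The gripper is self-locking, because dropping to 20 N did not reopen it (f3). So at the pan I'll have to open fully with the tongs resting on the scale, regrasp at 20 N and lift away. Next I'll check the open-hold jaw gap and sag.

```bash
python3 - <<'E'
from h import *
im=cv2.imread("pics/f1.png"); cv2.imwrite("pics/f1c.png",cv2.resize(im[0:260,180:390],None,fx=2.3,fy=2.3)); 
im=cv2.imread("pics/f1s.png"); crop(im,195,195,300,265,7,"pics/f1sj.png")
E
```

```text
(no output)
```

View pics/f1c.png

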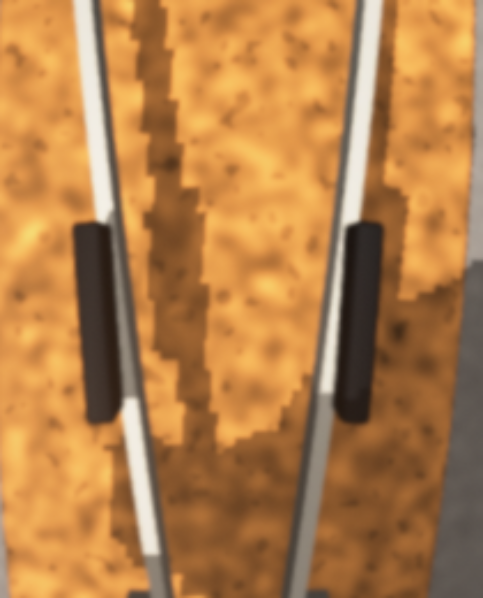

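View pics/f1sj.png

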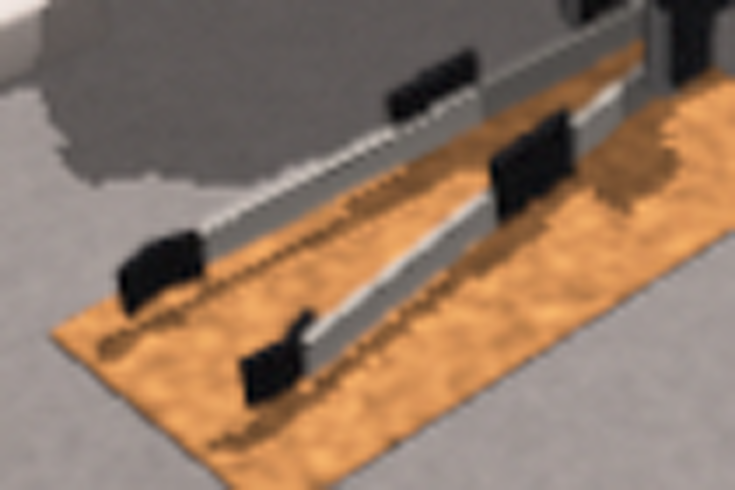

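```bash
python3 - <<'E'
from h import *
yaw=np.radians(4.6); c=np.array([381.1,-18.6])
print(ctrl.servo_line([*c,6.3],rate=60,max_force=4)); show("d")
effector.open_gripper(); show("o")
im,p=snap("wrist","g0"); np.save("g0.npy",np.array(p))
effector.gripper_close(force=20); show("c")
ctrl.servo_line([*c,70],rate=100); show("u")
ctrl.pause(.1)
snap("top","g_top"); snap("scene","g_sc")
crop(cv2.imread("pics/g_top.png"),260,140,330,260,5,"pics/g_topc.png"); crop(cv2.imread("pics/g_sc.png"),170,150,310,250,5,"pics/g_scc.png")
E
```

```text
True
d 12.84 [381.2 -18.6   7. ] w 19.4 [-1.1  0.6 10.4]
o 13.49 [380.7 -18.5   6.7] w 84.7 [-0.1  0.7 -0.1]
c 14.13 [381.1 -18.6   7. ] w 28.6 [-1.   0.6  5.7]
u 14.92 [380.7 -18.5  69.6] w 28.4 [-0.6  1.4 -0.5]
```

View pics/g_topc.png

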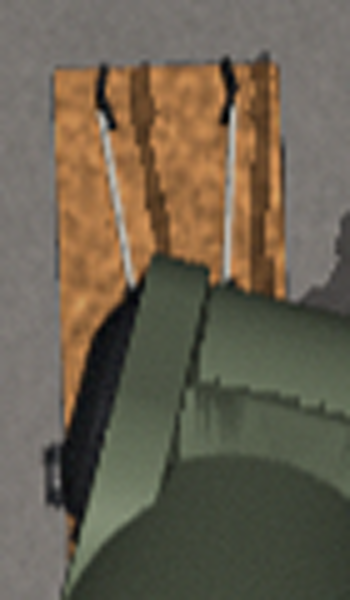

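View pics/g_scc.png

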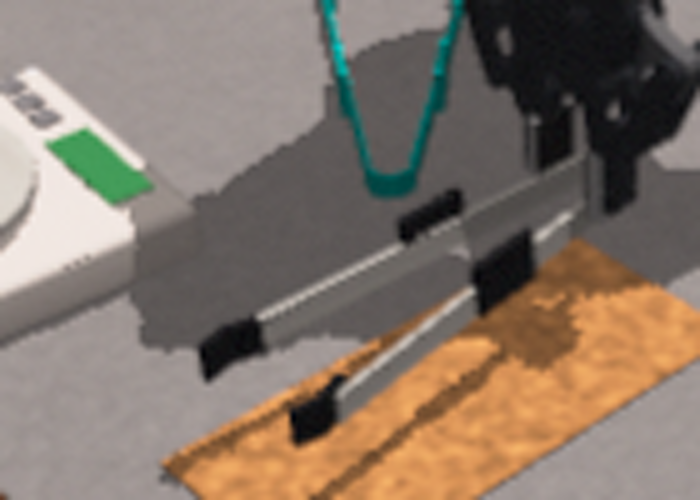

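View pics/g0.png

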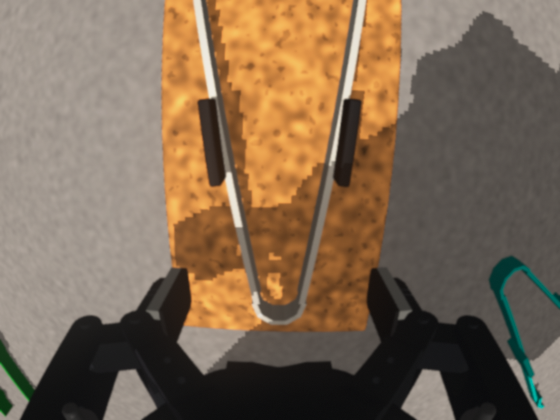

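```bash
python3 - <<'E'
from h import *
un=lambda c,k,o:(np.array(c,float)+.5)/k-.5+np.array(o)
T=un([(103,97),(229,91)],5,(260,140)); S=un([(230,338),(318,402)],5,(170,150))
for z in(77,84.8): 
    A=onz("top",T,z); print(z,A.round(1),np.linalg.norm(A[0]-A[1]),A.mean(0).round(1))
def tri(rs):
    M=np.zeros((3,3));b=np.zeros(3)
    for o,d in rs:
        d=d[0]/np.linalg.norm(d[0]);Q=np.eye(3)-np.outer(d,d);M+=Q;b+=Q@o
    return np.linalg.solve(M,b)
for i in(0,1): print(tri([ray("top",T[i]),ray("scene",S[i])]).round(1))
d=down(np.pi+np.radians(4.6)); 
for nm,P in dict(w=(438,211),pan=(453,-350)).items():
    for z in(20,60,120):
        for y in(.4,.45,.5,.6): 
            q=solve_ik([*P,z],down(np.pi+y)); print(nm,z,y,None if q is None else q.round(2))
E
```

```text
77 [[550.3  25.4  77. ]
 [554.1 -32.3  77. ]] 57.77055737160164 [552.2  -3.5  77. ]
84.8 [[549.1  25.5  84.8]
 [552.8 -31.8  84.8]] 57.376288965465505 [551.   -3.2  84.8]
[560.9  15.3 103.6]
[544.8 -22.1  41.8]
w 20 0.4 [ 0.3   0.47 -0.61  0.49 -0.    3.04]
w 20 0.45 [ 0.3   0.47 -0.61  0.49  0.    2.99]
w 20 0.5 [ 0.3   0.47 -0.61  0.49 -0.    2.94]
w 20 0.6 [ 0.3   0.47 -0.61  0.49 -0.    2.84]
w 60 0.4 [ 0.3   0.41 -0.58  0.58 -0.    3.04]
w 60 0.45 [ 0.3   0.41 -0.58  0.58  0.    2.99]
w 60 0.5 [ 0.3   0.41 -0.58  0.58 -0.    2.94]
w 60 0.6 [ 0.3   0.41 -0.58  0.58 -0.    2.84]
w 120 0.4 [ 0.3   0.32 -0.52  0.73 -0.    3.04]
w 120 0.45 [ 0.3   0.32 -0.52  0.73  0.    2.99]
w 120 0.5 [ 0.3   0.32 -0.52  0.73 -0.    2.94]
w 120 0.6 [ 0.3   0.32 -0.52  0.73 -0.    2.84]
pan 20 0.4 [-0.79  0.59 -0.38  0.6   0.    1.95]
pan 20 0.45 [-0.79  0.59 -0.38  0.6   0.    1.9 ]
pan 20 0.5 [-0.79  0.59 -0.38  0.6   0.    1.85]
pan 20 0.6 [-0.79  0.59 -0.38  0.6   0.    1.75]
pan 60 0.4 [-0.79  0.53 -0.35  0.69  0.    1.95]
pan 60 0.45 [-0.79  0.53 -0.35  0.69  0.    1.9 ]
pan 60 0.5 [-0.79  0.53 -0.35  0.69  0.    1.85]
pan 60 0.6 [-0.79  0.53 -0.35  0.69  0.    1.75]
pan 120 0.4 [-0.79  0.46 -0.29  0.82  0.    1.95]
pan 120 0.45 [-0.79  0.46 -0.29  0.82  0.    1.9 ]
pan 120 0.5 [-0.79  0.46 -0.29  0.82  0.    1.85]
pan 120 0.6 [-0.79  0.46 -0.29  0.82  0.    1.75]
```

```bash
cat >> h.py <<'E'
un=lambda c,k,o:(np.array(c,float)+.5)/k-.5+np.array(o)
def tri(rs):
    M=np.zeros((3,3));b=np.zeros(3)
    for o,d in rs:
        d=d[0]/np.linalg.norm(d[0]);Q=np.eye(3)-np.outer(d,d);M+=Q;b+=Q@o
    return np.linalg.solve(M,b)
def tcp_for(t,psi,L=171.6): 
    a=psi+np.radians(.5); return np.array([t[0]-L*np.cos(a),t[1]-L*np.sin(a)])
E
python3 - <<'E'
from h import *
T=un([(103,97),(229,91)],5,(260,140)); S=un([(230,338),(318,402)],5,(170,150))
for i in(0,1): print(tri([ray("top",T[i]),ray("scene",S[1-i])]).round(1))
psi=.45; c=tcp_for((596,285.8),psi); print(c)
s=read_state()["position"]
ctrl.servo_line([s[0],s[1],110],rate=120)
ctrl.servo_line([*c,80],attitude=down(np.pi+psi),rate=150); ctrl.pause(.2); show("m")
snap("top","h_top"); snap("scene","h_sc"); _,p=snap("wrist","h_w")
crop(cv2.imread("pics/h_top.png"),120,90,280,200,5,"pics/h_topc.png"); crop(cv2.imread("pics/h_sc.png"),220,250,370,400,5,"pics/h_scc.png")
E
```

```text
[551.3  25.1  73.2]
[554.8 -32.5  72.1]
[442.14051012 209.81436075]
m 17.54 [442.2 209.4  80.1] w 27.6 [-1.1  0.4 -1.3]
```

View pics/h_topc.png

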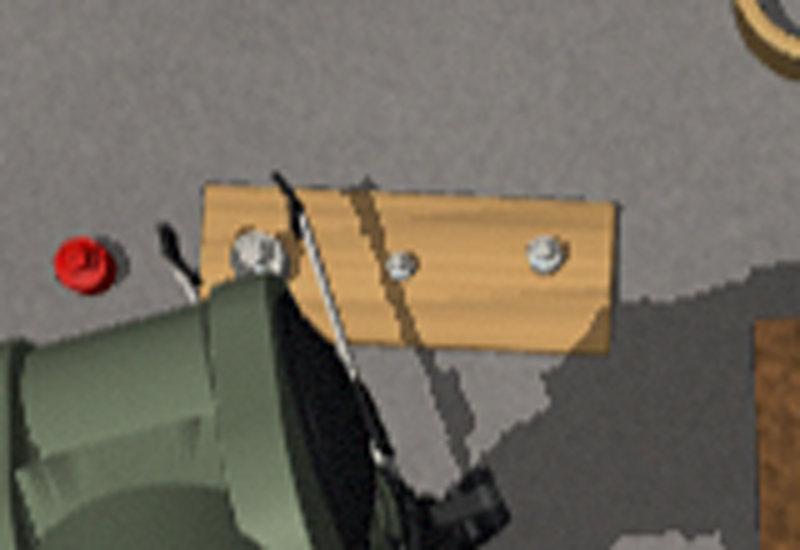

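View pics/h_scc.png

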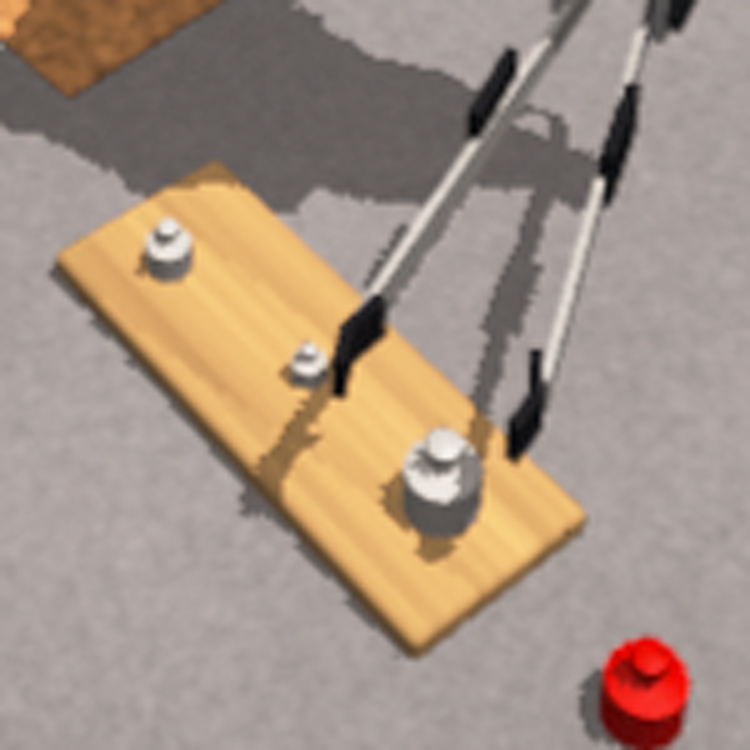

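```bash
python3 - <<'E'
from h import *
T=un([(168,244),(292,206)],5,(120,90)); S=un([(526,408),(360,345)],5,(220,250))
for i in(0,1): print(tri([ray("top",T[i]),ray("scene",S[i])]).round(1))
for z in (83,90):
    A=onz("top",T,z); print(A.round(1),A.mean(0).round(1),np.linalg.norm(A[0]-A[1]))
wt=un((259,255),5,(120,90)); print("w",onz("top",wt,32).round(1), onz("scene",un((441,468),5,(220,250)),32).round(1))
E
```

```text
[590.9 314.2  86.2]
[610.1 260.5  79.7]
[[591.5 315.1  83. ]
 [610.  259.3  83. ]] [600.8 287.2  83. ] 58.773476168529555
[[590.1 313.4  90. ]
 [608.5 258.   90. ]] [599.3 285.7  90. ] 58.41160315588102
w [[597.1 284.3  32. ]] [[597.  285.9  32. ]]
```

```bash
python3 - <<'E'
from h import *
psi=.45; c=tcp_for((596,285.8),psi)+[-3,-1]
print(ctrl.servo_line([*c,21],rate=60,max_force=4)); ctrl.pause(.15); show("d")
snap("top","i_top"); snap("scene","i_sc")
crop(cv2.imread("pics/i_top.png"),120,90,280,200,5,"pics/i_topc.png"); crop(cv2.imread("pics/i_sc.png"),240,270,370,400,6,"pics/i_scc.png")
E
```

```text
False
d 18.98 [439.5 208.9  21.4] w 28.0 [ 0.  -0.6 -0.4]
```

View pics/i_topc.png

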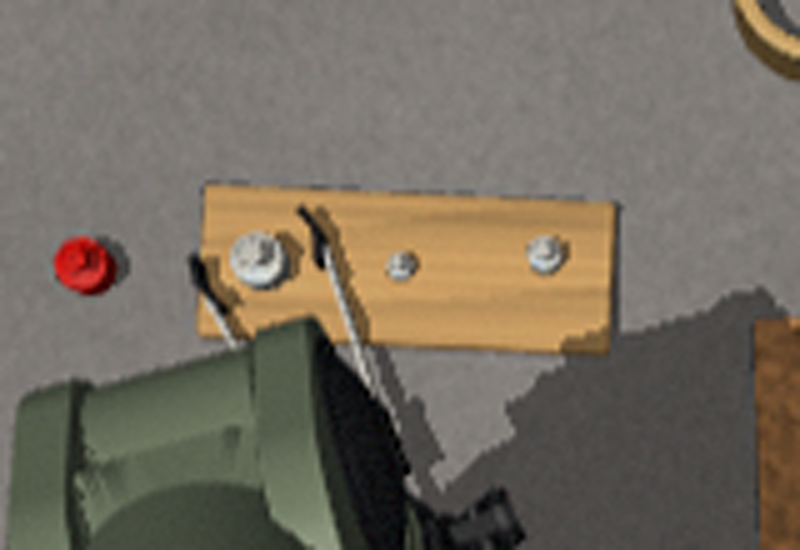

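View pics/i_scc.png

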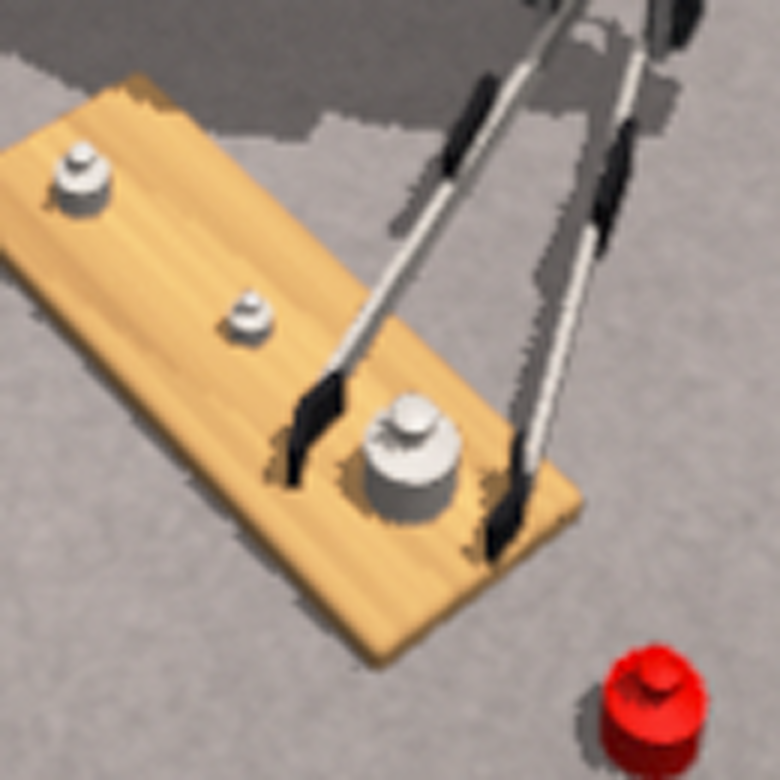

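The jaws straddle the weight: jaws at about (200,280) and (315,240), weight at (259,260) in the crop. They sit just above the board. Closing now.

```bash
python3 - <<'E'
from h import *
psi=.45; c=tcp_for((596,285.8),psi)+[-3,-1]
effector.gripper_close(force=100); show("c")
s=read_state()
ctrl.servo_line([*c,45],rate=40); ctrl.pause(.2); show("u")
snap("top","j_top"); snap("scene","j_sc")
crop(cv2.imread("pics/j_top.png"),120,90,280,200,5,"pics/j_topc.png"); crop(cv2.imread("pics/j_sc.png"),240,250,370,380,6,"pics/j_scc.png")
E
```

```text
c 19.29 [439.  208.8  21. ] w 21.4 [-0.1 -1.  -0.9]
u 20.24 [438.9 208.8  44.8] w 21.5 [ 0.1  0.9 -1.7]
```

View pics/j_topc.png

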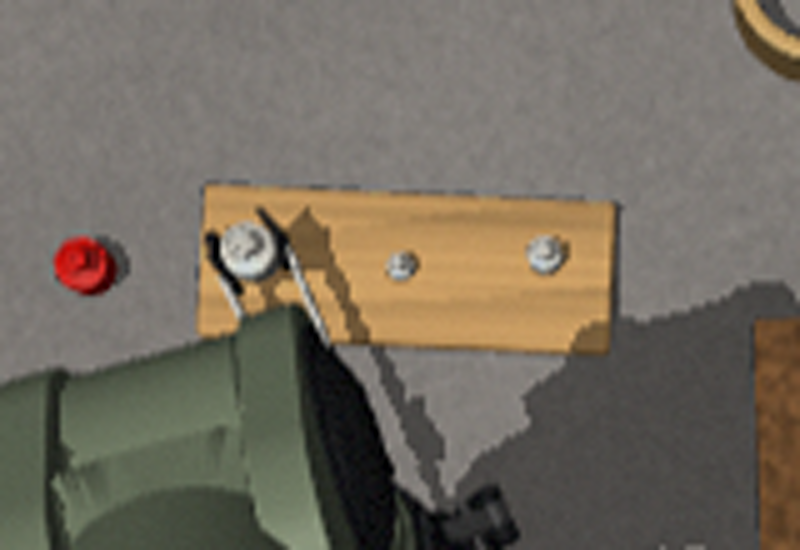

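View pics/j_scc.png

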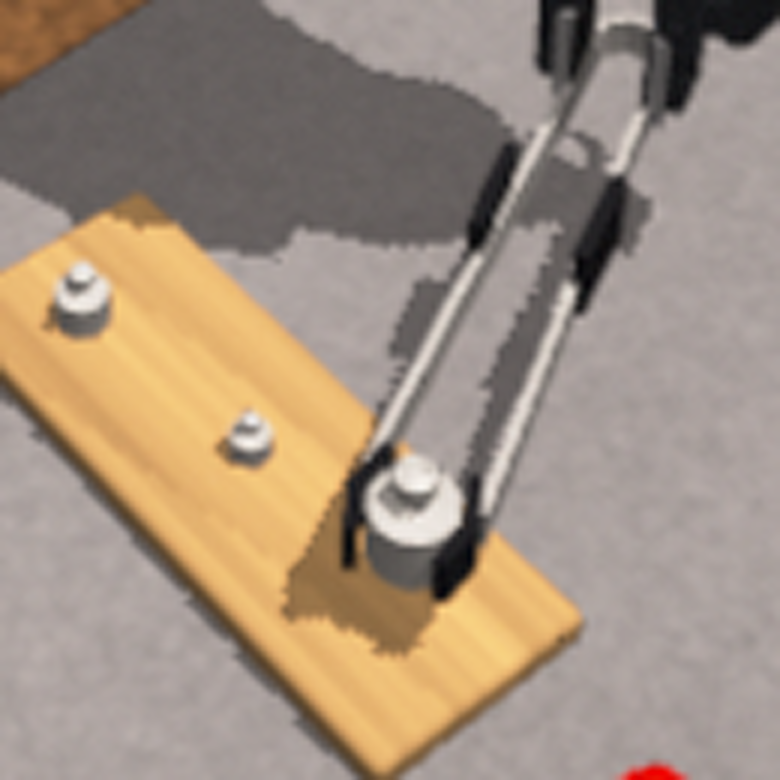

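The weight is held between the V jaws and lifted clear of the board, upright, at about (415,520) in the scene crop. Carrying it to the pan.

```bash
python3 - <<'E'
from h import *
psi=.45
w=onz("top",un((248,250),5,(120,90)),56)[0]; s=read_state()["position"]; off=w[:2]-s[:2]; print(w,off,np.hypot(*off),np.degrees(np.arctan2(off[1],off[0])))
off=np.array([157.0,76.6])*.5+off*.5
ctrl.servo_line([s[0],s[1],115],rate=100)
t=np.array([594,-255])-off; print(t)
ctrl.servo_line([*t,85],rate=150); ctrl.pause(.3); show("m")
snap("top","k_top"); snap("scene","k_sc"); 
crop(cv2.imread("pics/k_top.png"),350,100,480,210,5,"pics/k_topc.png"); crop(cv2.imread("pics/k_sc.png"),90,120,240,230,5,"pics/k_scc.png")
E
```

```text
[594.69645255 284.44451411  56.        ] [155.74756036  75.70903605] 173.17378755957265 25.924430295650087
[ 437.62621982 -331.15451802]
m 25.25 [ 437.6 -331.1   85. ] w 21.0 [ 0.5 -0.6 -1.4]
```

View pics/k_topc.png

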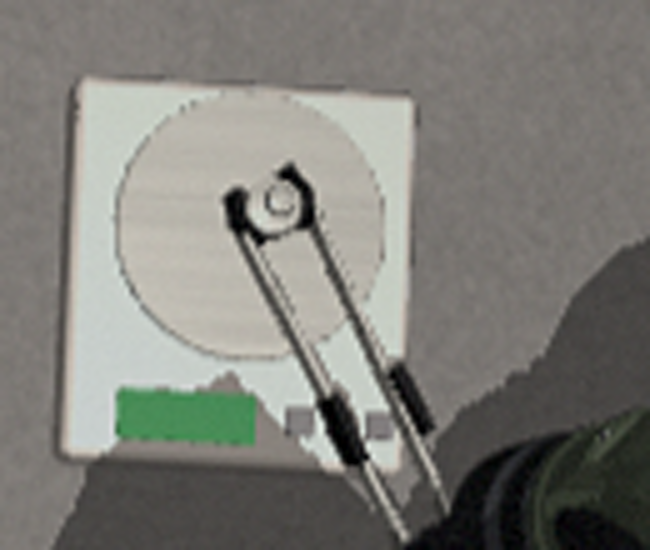

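View pics/k_scc.png

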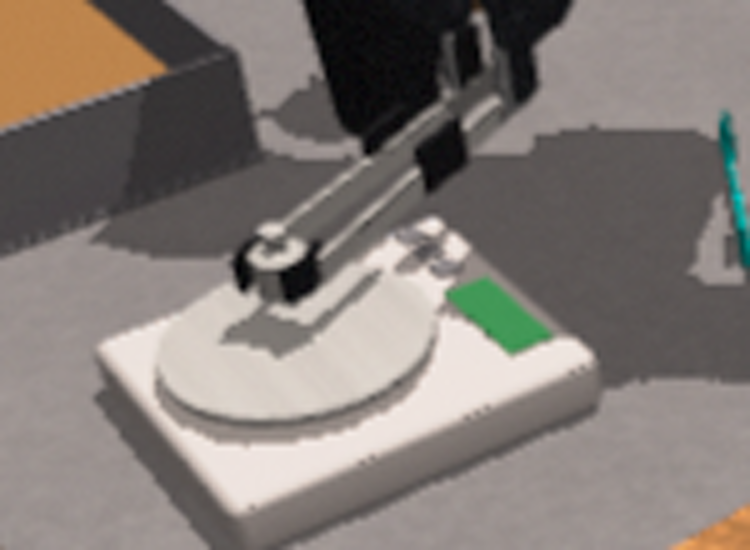

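```bash
python3 - <<'E'
from h import *
T=un((274,206),5,(350,100)); S=un((277,247),5,(90,120))
print(tri([ray("top",T),ray("scene",S)]).round(1)); w=onz("top",T,96)[0]; print(w)
s=read_state()["position"]; off=w[:2]-s[:2]; print(off,np.hypot(*off),np.degrees(np.arctan2(off[1],off[0])))
off=(off+[156.4,76.2])/2
psi=.32; a=psi-.45; off2=np.array([[np.cos(a),-np.sin(a)],[np.sin(a),np.cos(a)]])@off
t=np.array([594,-255])-off2; print(t)
ctrl.servo_line([*t,75],attitude=down(np.pi+psi),rate=60); ctrl.pause(.3); show("m")
snap("top","l_top"); snap("scene","l_sc"); 
crop(cv2.imread("pics/l_top.png"),350,100,480,210,5,"pics/l_topc.png"); crop(cv2.imread("pics/l_sc.png"),90,120,240,230,5,"pics/l_scc.png")
E
```

```text
[ 593.6 -254.4   97.1]
[ 593.76712753 -254.64651251   96.        ]
[156.13129871  76.51568835] 173.87246188392714 26.1082132036146
[ 429.15435314 -310.4561651 ]
m 26.21 [ 429.3 -310.8   75.1] w 20.9 [ 1.4 -0.1 -1.2]
```

View pics/l_topc.png

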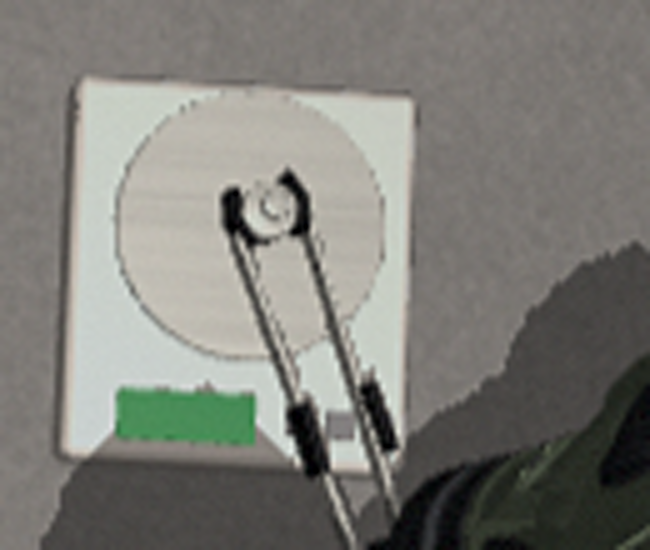

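View pics/l_scc.png

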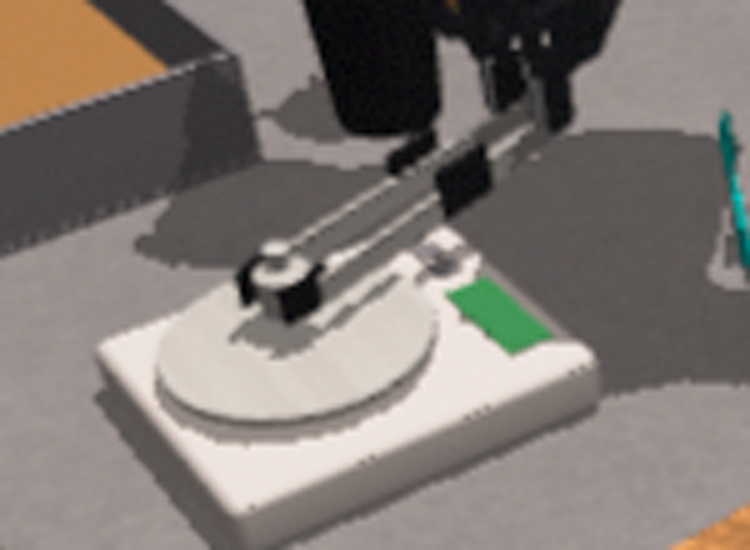

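The weight sits over the pan centre: weight top at (270,210), pan at about (250,225) in the crop, and the difference is height parallax. Both arms now cross the housing's front edge. Lowering until contact.

```bash
python3 - <<'E'
from h import *
w=onz("top",un((269.5,209.5),5,(350,100)),86)[0]; print(w)
s=read_state()["position"]; t=s[:2]+np.array([594,-255])-w[:2]; print(t)
print(ctrl.servo_line([*t,61.5],rate=40,max_force=4)); show("a")
for z in (60.8,60.3,59.8,59.3,58.8,58.3,57.8):
    r=ctrl.servo_line([*t,z],rate=10,max_force=1.8); ctrl.pause(.1); F=np.mean([read_state()["contact_force"][2]]); show((z,r))
    if r : break
snap("top","m_top"); snap("scene","m_sc"); 
crop(cv2.imread("pics/m_top.png"),350,100,480,210,5,"pics/m_topc.png"); crop(cv2.imread("pics/m_sc.png"),90,120,240,230,5,"pics/m_scc.png")
E
```

```text
[ 594.14244484 -255.18372593   86.        ]
[ 429.08584245 -310.45454358]
False
a 26.8 [ 428.8 -310.2   61.1] w 21.5 [-0.2 -0.3 -1.6]
(60.8, False) 27.15 [ 429.2 -310.5   60.9] w 21.2 [-0.3  1.4 -1.4]
(60.3, False) 27.5 [ 429.1 -310.5   60.3] w 21.3 [ 0.5 -0.5 -0.9]
(59.8, False) 27.85 [ 429.1 -310.4   59.8] w 21.5 [-1.   0.1 -2.4]
(59.3, False) 28.2 [ 429.1 -310.5   59.3] w 21.0 [ 0.1  0.4 -1.2]
(58.8, False) 28.55 [ 429.1 -310.4   58.8] w 21.4 [ 0.   0.  -1.3]
(58.3, False) 28.9 [ 429.1 -310.5   58.3] w 21.4 [-0.6  0.2 -0.3]
(57.8, False) 29.25 [ 429.1 -310.5   57.8] w 21.1 [-0.5  0.2 -0.6]
```

View pics/m_scc.png

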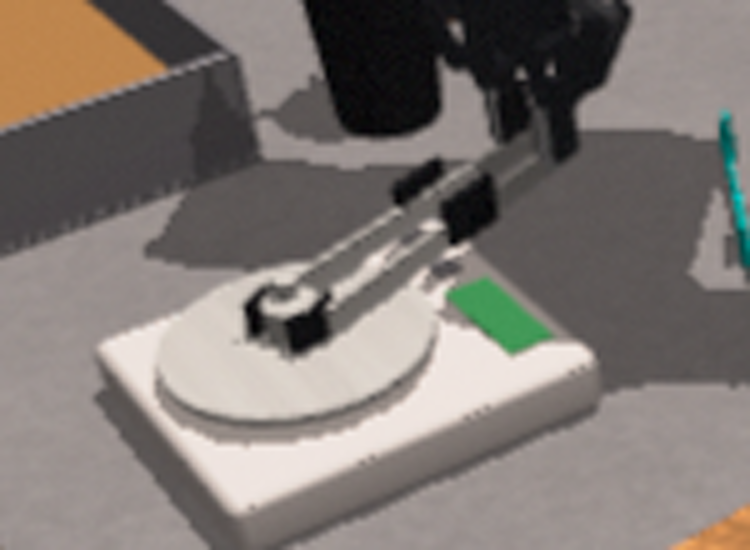

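View pics/m_topc.png

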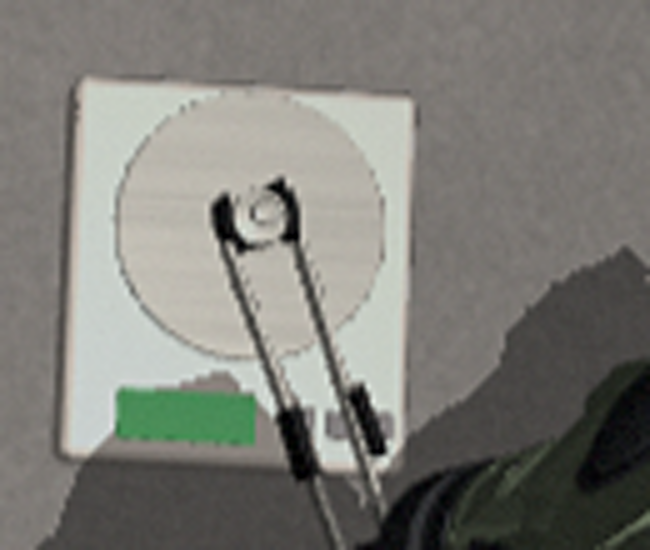

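```bash
python3 - <<'E'
from h import *
def avg(n=8):
    a=[]
    for _ in range(n): ctrl.pause(.02); a.append(read_state()["contact_force"][2])
    return round(np.mean(a),2)
print(tri([ray("top",un((261.5,215.5),5,(350,100))),ray("scene",un((288,299),5,(90,120)))]).round(1), onz("top",un((261.5,215.5),5,(350,100)),70).round(1))
s=read_state()["position"]
print(avg())
for z in(57.3,56.8):
    ctrl.servo_line([429.1,-310.45,z],rate=10,max_force=3); print(z,avg())
show("x")
E
```

```text
[ 594.3 -255.6   68.6] [[ 594.5 -255.6   70. ]]
-0.96
57.3 -0.52
56.8 -0.42
x 30.25 [ 429.1 -310.5   56.8] w 21.2 [-0.1  0.4 -0.1]
```

The mean Fz went from about −1.4 N to −0.4 N, and the weight's top triangulates at z≈69 (70 expected). So the weight is standing on the pan. Releasing.

```bash
python3 - <<'E'
from h import *
effector.open_gripper(); ctrl.pause(.3); show("o")
snap("top","n_top"); snap("scene","n_sc"); _,p=snap("wrist","n_w"); np.save("n_pose.npy",np.array(p))
crop(cv2.imread("pics/n_top.png"),350,100,480,210,5,"pics/n_topc.png"); crop(cv2.imread("pics/n_sc.png"),90,120,240,230,5,"pics/n_scc.png")
E
```

```text
o 31.19 [ 429.1 -310.4   56.8] w 84.7 [ 0.8  0.3 -0.2]
```

View pics/n_scc.png

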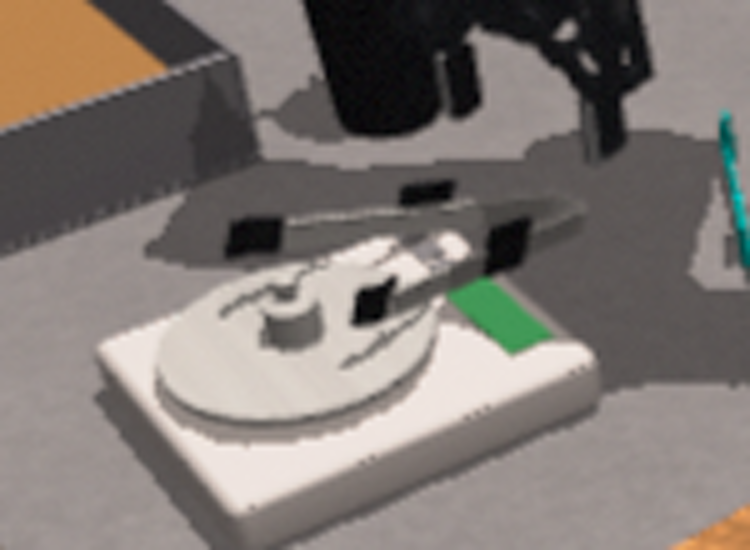

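View pics/n_topc.png

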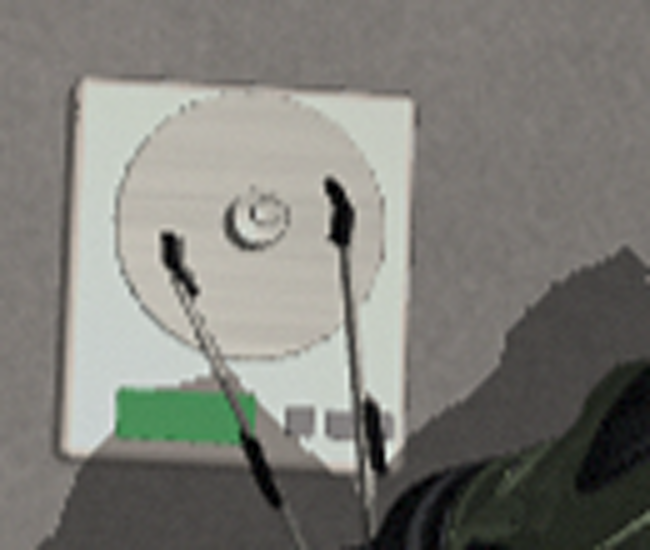

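View pics/n_w.png

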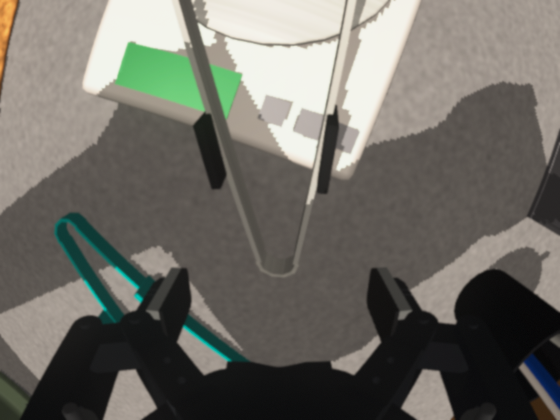

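It went as planned: the weight stands alone on the pan at (257,218) in the top crop. The open tongs have tipped back onto the housing edge with jaws clear of the weight at (178,262) and (340,213), and the bow end is at (278,275) in the wrist view. Next I'll measure the tongs' tilted pose.

```bash
python3 - <<'E'
from h import *
p=np.load("n_pose.npy")
U=lambda c:un(c,5,(350,100)); V=lambda c:un(c,5,(90,120))
b=tri([ray("wrist",(278,275),p),ray("scene",V((584,209)))]); print("bow",b.round(1))
for nm,w,t,s in(("gL",(210,150),(262,470),(508,245)),("gR",(328,150),(375,437),(427,191))):
    print(nm,tri([ray("wrist",w,p),ray("scene",V(s))]).round(1),tri([ray("top",U(t)),ray("scene",V(s))]).round(1),tri([ray("wrist",w,p),ray("top",U(t))]).round(1))
J=[]
for nm,t,s in(("jL",(178,262),(374,302)),("jR",(340,213),(254,237))):
    j=tri([ray("top",U(t)),ray("scene",V(s))]); J.append(j); print(nm,j.round(1), onz("top",U(t),78).round(1))
print("w",onz("top",U((257,218)),70).round(1))
for z in(5,10,15,20): print(z,onz("wrist",(278,275),z,p).round(1))
im=cv2.imread("pics/n_w.png"); crop(im,170,90,380,300,3.5,"pics/n_wc.png")
E
```

```text
bow [ 399.8 -319.8    7.2]
gL [ 476.3 -260.3   45.8] [ 477.9 -261.6   45.4] [ 477.2 -260.6   53.3]
gR [ 493.  -310.8   59.8] [ 492.8 -310.4   60.2] [ 493.8 -311.8   57.2]
jL [ 570.5 -215.2   76.8] [[ 570.6 -215.2   78. ]]
jR [ 592.2 -286.8   86.5] [[ 594.7 -289.7   78. ]]
w [[ 593.3 -253.5   70. ]]
5 [[ 398.  -320.1    5. ]]
10 [[ 400.8 -319.2   10. ]]
15 [[ 403.5 -318.3   15. ]]
20 [[ 406.3 -317.4   20. ]]
```

View pics/n_wc.png

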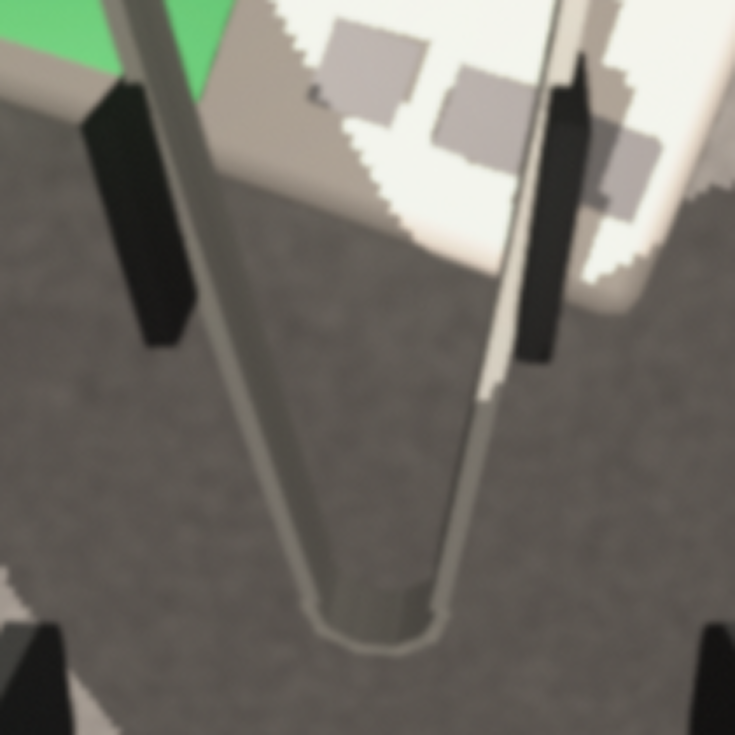

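```bash
cat >> h.py <<'E'
def att(yaw,pitch,roll):
    "tongs-aligned tool: pitch nose-up, roll = right side up (rad)"
    f=np.array([np.cos(pitch)*np.cos(yaw),np.cos(pitch)*np.sin(yaw),np.sin(pitch)])
    h=np.array([-np.sin(yaw),np.cos(yaw),0]); u0=np.cross(f,h)
    l=h*np.cos(roll)-u0*np.sin(roll); u=np.cross(f,l)
    return R.from_matrix(np.c_[f,-l,-u]).as_rotvec(),f,l,u
E
python3 - <<'E'
from h import *
a,f,l,u=att(np.radians(21),np.radians(19),np.radians(8)); print(f,l,u)
a0,*_=att(.32,0,0); print(a0,down(np.pi+.32))
T=onz("wrist",(278.2,275.2),12,np.load("n_pose.npy"))[0]
B0=T-12*u; P=B0+19*f+4*u; print(B0,P)
for Q in (P+50*u,P): print(solve_ik(Q,a))
ctrl.servo_line(P+45*u,attitude=a,rate=120); show("t")
print(ctrl.servo_line(P,rate=60,max_force=5)); ctrl.pause(.15); show("d")
_,p=snap("wrist","o_w"); snap("scene","o_s"); crop(cv2.imread("pics/o_s.png"),90,100,250,220,5,"pics/o_sc.png")
np.save("P.npy",np.array([P,a]))
E
```

```text
[0.88271764 0.33884355 0.32556815] [-0.3125795   0.94073266 -0.13159075] [-0.35086127  0.01439155  0.93631685]
[3.10146598 0.50051291 0.        ] [3.10146598 0.50051291 0.        ]
[ 405.96754103 -319.20144575    0.76419775] [ 421.335731   -312.70585206   10.6952601 ]
[-0.97541031  0.3283274  -0.81075201  0.21241931  0.2863139   1.85480044]
[-0.94281295  0.44121727 -0.81869388  0.08235442  0.27907505  1.88789781]
t 31.85 [ 404.9 -312.4   53. ] w 84.9 [-0.3 -0.5  0.2]
False
d 32.9 [ 421.4 -313.    11.1] w 85.2 [ 0.5 -0.2  0.2]
```

View pics/o_w.png

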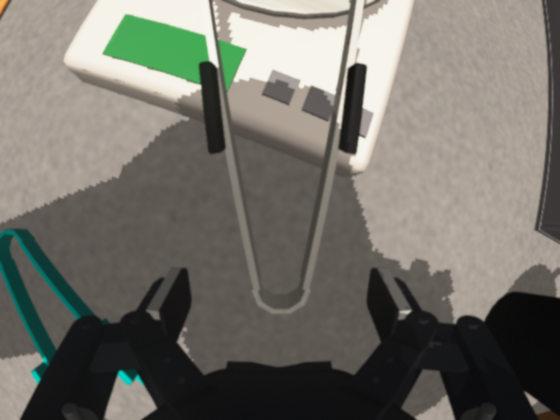

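View pics/o_sc.png

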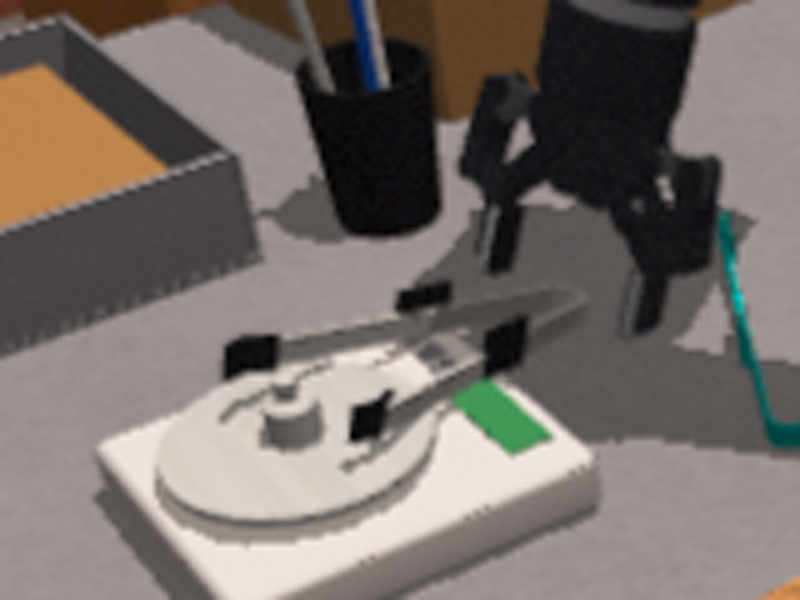

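```bash
python3 - <<'E'
from h import *
from scipy.optimize import least_squares
I=np.array([0,0,0.]);pose=(np.zeros(3),np.zeros(3))  # tool frame
def pts(s,h,d,hs,xb):  # grip centre at s ahead, underside height h above TCP (tool -z), pitch d nose-up
    L=np.array([(17,26),(-17,26),(xb,hs)],float)
    x=s+L[:,0]*np.cos(d)-L[:,1]*np.sin(d); z=h+L[:,0]*np.sin(d)+L[:,1]*np.cos(d)
    return np.c_[x,0*x,-z]
def fit(rows,width,hs,xb):
    def res(v):
        P=pts(*v,hs,xb); uv=proj("wrist",P,pose)
        # width of outer faces at grip centre top
        c=(P[0]+P[1])/2; e=proj("wrist",np.array([c+[0,30.5,0],c-[0,30.5,0]]),pose)
        return np.r_[uv[:,1]-rows,(abs(e[0,0]-e[1,0])-width)]
    r=least_squares(res,[70,-3,0]); return r.x[:2].round(1),np.degrees(r.x[2]).round(1),r.fun.round(1)
for hs in(10,14,18,22):
  print(hs,fit(np.array([99,186,322]),163,hs,-93),fit(np.array([64,152.5,312]),165,hs,-93))
E
```

```text
10 (array([66.9, -2.3]), np.float64(-0.2), array([-1.7,  1.8, -0.1, -0.9])) (array([77.9, -2.7]), np.float64(-5.1), array([-1.4,  1.3,  0.1, -0.8]))
14 (array([67.9, -2.2]), np.float64(2.0), array([-1.4,  1.6, -0.2, -0.7])) (array([78.7, -2.8]), np.float64(-3.0), array([-1.5,  1.4,  0. , -0.8]))
18 (array([68.8, -2. ]), np.float64(4.3), array([-1.2,  1.3, -0.2, -0.6])) (array([79.7, -2.8]), np.float64(-0.8), array([-1.5,  1.4, -0. , -0.8]))
22 (array([69.9, -1.7]), np.float64(6.8), array([-0.8,  1. , -0.1, -0.4])) (array([80.6, -2.7]), np.float64(1.6), array([-1.4,  1.4, -0. , -0.8]))
```

```bash
python3 - <<'E'
from h import *
s=read_state(); Rt=R.from_rotvec(s["tool_rot"]).as_matrix()
G=s["position"]+Rt@np.array([77.9,0.5,2.7])
a,f,l,u=att(np.radians(21),np.radians(14),np.radians(8))
P=G-74*f+3*u; print(G,P, "rear corner z",(P-11*f)[2])
print(ctrl.servo_line(P,attitude=a,rate=40,max_force=5)); ctrl.pause(.1); show("d")
snap("wrist","p0")
effector.gripper_close(force=20); show("c"); ctrl.pause(.1)
snap("wrist","p_w"); snap("scene","p_s"); snap("top","p_t")
crop(cv2.imread("pics/p_s.png"),90,100,250,220,5,"pics/p_sc.png"); crop(cv2.imread("pics/p_t.png"),350,100,480,210,5,"pics/p_tc.png")
np.save("P.npy",np.array([P,a,u]))
E
```

```text
[ 491.25667146 -287.08454434   33.96939271] [ 423.40324601 -312.68381032   18.94973106] rear corner z 16.288590204349468
False
d 33.47 [ 423.  -312.4   18.6] w 84.5 [ 0.5  0.1 -0.8]
c 34.08 [ 423.3 -312.6   18.9] w 27.6 [ 0.1  0.1 -0.8]
```

View pics/p_w.png

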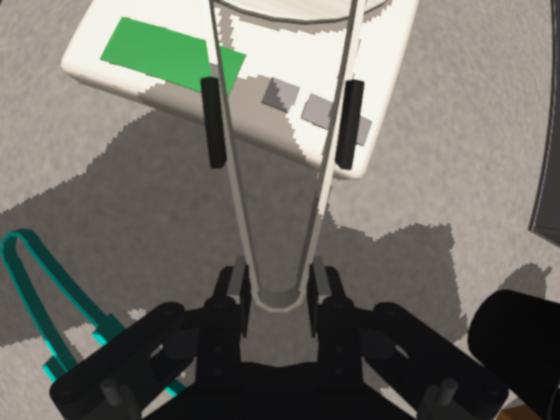

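View pics/p_sc.png

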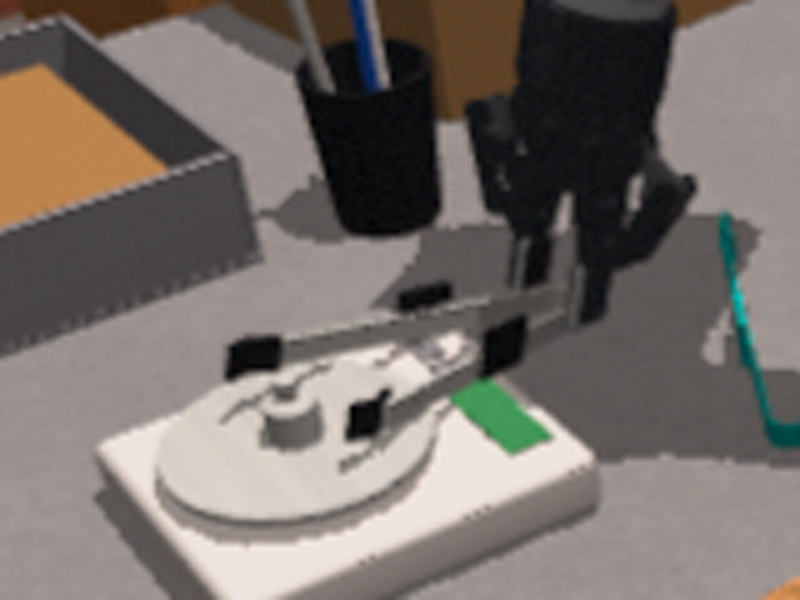

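View pics/p_tc.png

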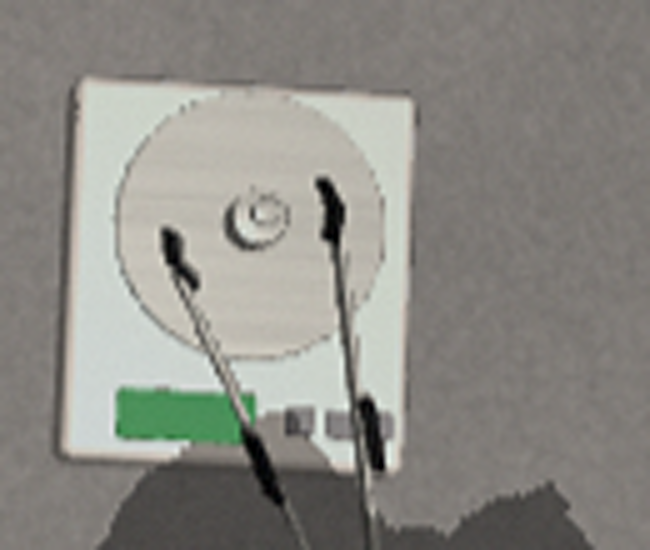

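The tongs are held at 20 N. The bow sits between the pads, and the jaws at (175,255) and (332,205) are well clear of the weight at (257,218). Lifting straight up, then levelling and carrying the tongs to the mat.

```bash
python3 - <<'E'
from h import *
P,a,u=np.load("P.npy")
ctrl.servo_line(P+[0,0,60],rate=60); show("u1")
ctrl.servo_line(P+[0,0,100],rate=100)
im,_=snap("top","q_t0")
yaw=np.radians(4)
ctrl.servo_line([373,-100,115],attitude=down(np.pi+yaw),rate=130); 
ctrl.servo_line([373,-18,60],attitude=down(np.pi+yaw),rate=130); ctrl.pause(.2); show("m")
snap("top","q_t"); snap("scene","q_s"); snap("wrist","q_w")
crop(cv2.imread("pics/q_t.png"),250,110,450,260,4,"pics/q_tc.png"); crop(cv2.imread("pics/q_s.png"),100,150,320,270,3.5,"pics/q_sc.png")
E
```

```text
u1 35.48 [ 423.1 -312.4   78.5] w 27.4 [ 0.6  0.6 -1.3]
m 39.02 [373.5 -18.6  60.4] w 27.2 [-0.  -0.4 -0.5]
```

View pics/q_tc.png

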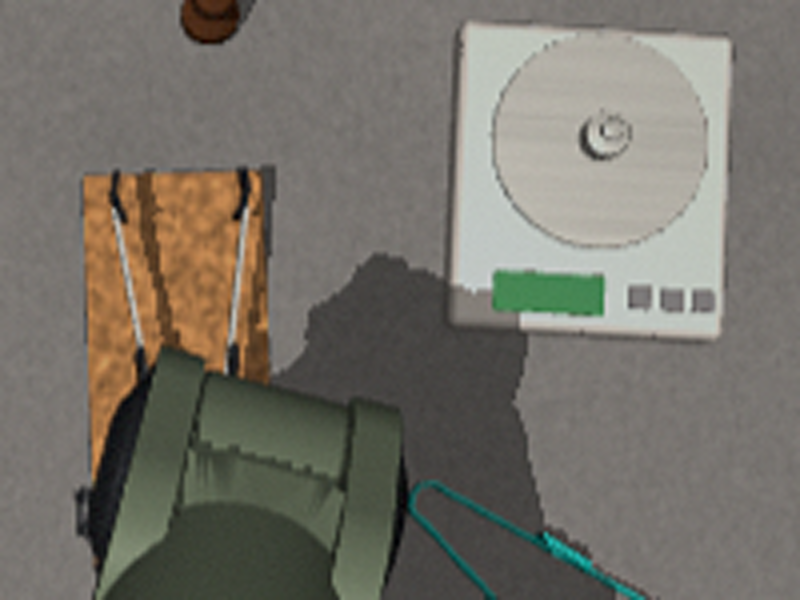

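View pics/q_sc.png

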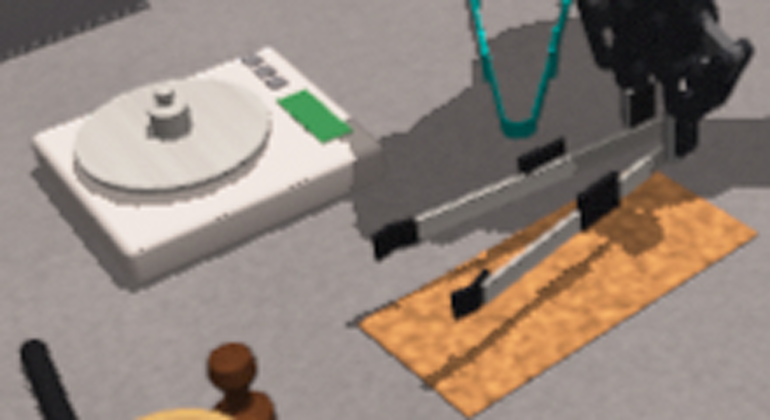

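View pics/q_w.png

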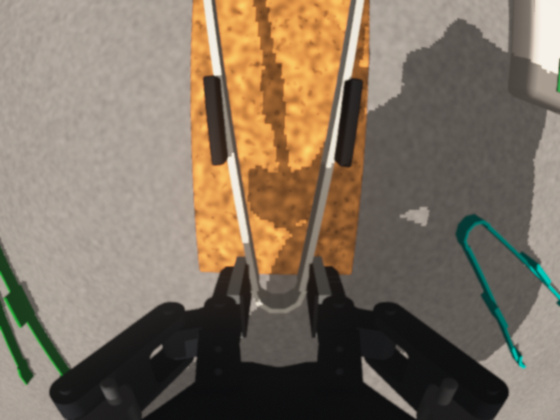

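The weight stands upright in the middle of the pan. The tongs are level above the mat. Next I'll check where they will land and lower them.

```bash
python3 - <<'E'
from h import *
J=onz("top",un([(117,196),(243,193)],4,(250,110)),72); j=J.mean(0); print(J.round(1),j.round(1))
G=onz("wrist",[(216,120),(349,120)],82,(read_state()["position"],read_state()["tool_rot"])); print(G.round(1))
# mat axis: centre (458.5,-13), yaw ~3.3deg ; desired jaw centre = centre + 92 along
m=np.array([458.5,-13.]); d=np.array([np.cos(np.radians(3.3)),np.sin(np.radians(3.3))])
want=m+92*d; sh=want-j[:2]; print("shift",sh)
s=read_state()["position"]; t=s[:2]+sh
if np.hypot(*sh)<25:
    ctrl.servo_line([*t,20],rate=80); 
    print(ctrl.servo_line([*t,7],rate=30,max_force=3.5)); show("d")
    snap("scene","r_s"); crop(cv2.imread("pics/r_s.png"),180,180,330,280,5,"pics/r_sc.png")
E
```

```text
[[552.   28.4  72. ]
 [555.  -44.   72. ]] [553.5  -7.8  72. ]
[[446.9  10.7  82. ]
 [450.6 -39.1  82. ]]
shift [-3.12604855  0.12021249]
False
d 40.41 [369.9 -18.2   6.9] w 27.5 [-0.2 -0.9 -1.2]
```

View pics/r_sc.png

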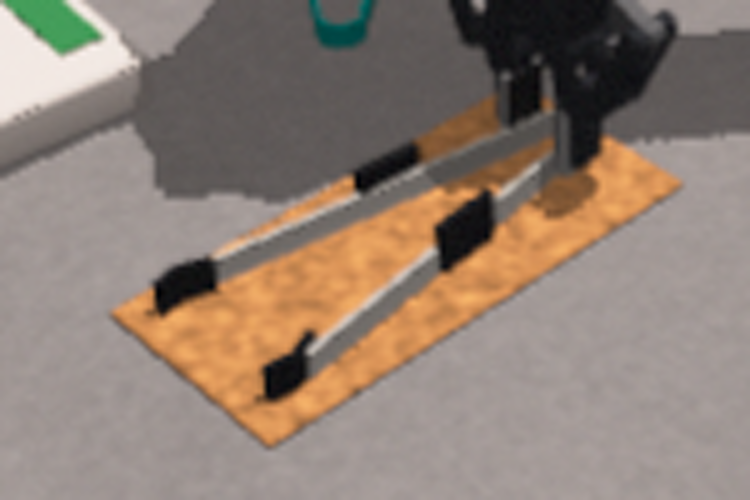

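```bash
python3 - <<'E'
from h import *
s=read_state()["position"]
print(ctrl.servo_line([s[0],s[1],5.2],rate=15,max_force=3)); show("d")
effector.open_gripper(); show("o")
ctrl.servo_line([s[0],s[1],90],rate=100)
ctrl.servo_line([370,-18,190],rate=180); ctrl.pause(.3); show("u")
snap("top","s_t"); snap("scene","s_s"); snap("wrist","s_w")
crop(cv2.imread("pics/s_t.png"),150,100,450,265,2.6,"pics/s_tc.png"); crop(cv2.imread("pics/s_s.png"),100,150,320,270,3.5,"pics/s_sc.png")
E
```

```text
True
d 40.67 [370.1 -18.2   5.4] w 27.5 [-0.1  0.5  4.5]
o 41.27 [369.4 -18.    5. ] w 85.2 [ 1.  -0.5 -0.6]
u 43.27 [369.4 -17.9 189.2] w 85.3 [ 1.1 -0.2 -0.2]
```

View pics/s_tc.png

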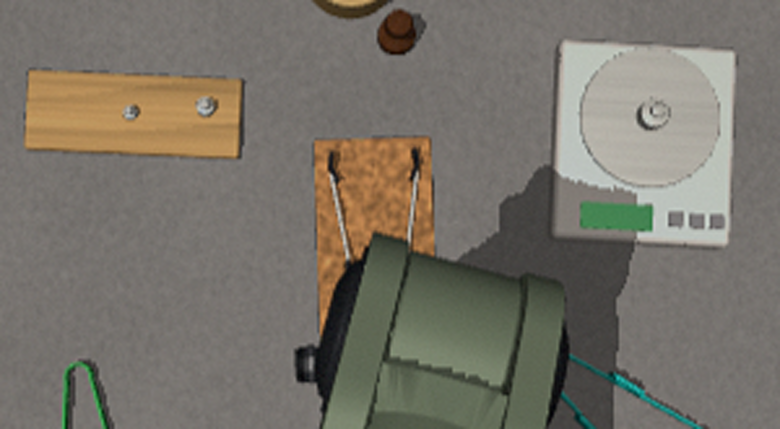

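View pics/s_sc.png

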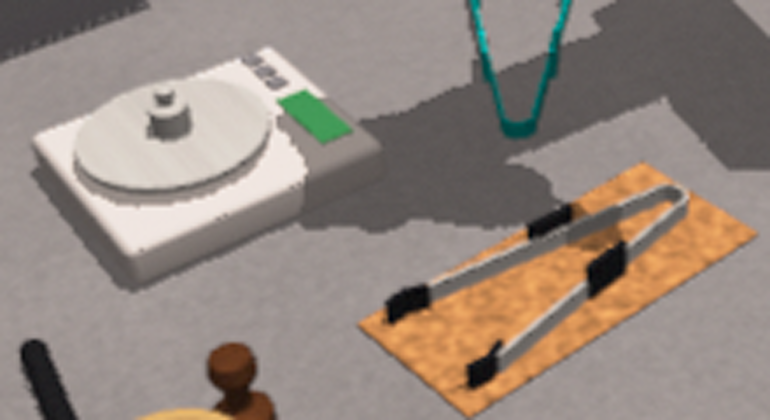

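View pics/s_w.png

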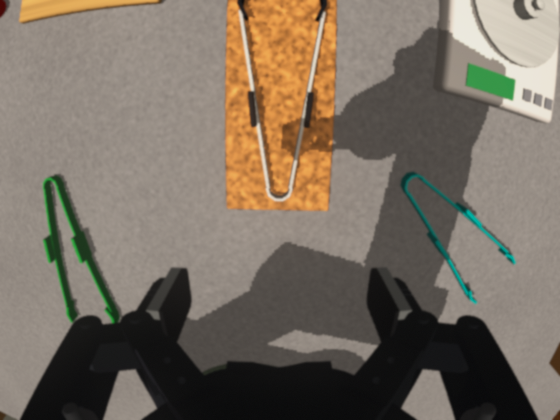

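The tongs lie fully on the mat, open and released. The weight stands upright at about (653,113) on the pan centred at (650,117) in the crop. The arm is clear of everything. Final number, then handing in.

```bash
python3 - <<'E'
from h import *
print(onz("top",un((653,114),2.6,(150,100)),70).round(1))
ctrl.sign_off(); print(read_state()["t"])
E
```

```text
[[ 592.5 -253.2   70. ]]
the job is handed in; nothing more can be done
the job is handed in; nothing more can be done
```

I handed the job in at about 43 s. The biggest weight stands upright on the scale's pan, and the steel tongs lie open and released, fully on their cork mat. The gripper never touched the weight.

**How it was done**
- **First grip:** Closing the gripper at the finger grips shut the empty jaws, because even its 20 N minimum is too much there. I laid the tongs back on the mat.
- **Second grip:** I took the tongs near the bow instead. At 20 N the jaws stay open there, and at 100 N they gripped the weight.
- **At the pan:** The gripper does not let out partway. I stood the weight on the pan and opened the gripper fully, so the tongs tipped back onto the edge of the scale housing. The jaws were clear of the weight. I then gripped the tongs again at 20 N, lifted them straight up and laid them on the mat.

**Last checks**
- **Centring:** The final top view put the weight at (592.5, −253.2), against a pan centre of (594, −255). That is within about 2.5 mm, close to what the calibration allows.
- **Other items:** The arm was clear of everything. The other two weights stood on the board where they had been.

**Failed or disagreed**
- **Mat contact:** The first grip pressed the tongs onto the mat with about 18 N.
- **Tongs' tilt on the scale:** My first estimate was 19°; a second measurement gave about 14°. I corrected it before gripping them again.

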